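# Close a bath filter: lid, clamp jaws and latch

### The arm

A 7-joint arm with a two-finger parallel gripper is mounted at the origin on a cart in front of the work surface, level with it; the furniture and walls round the work are solid. World frame = base frame: x ahead of the robot, y to its left, z up, the work surface at z = 0. Lengths are in m, angles in rad, forces in N, time in s.
With the tool pointing down it reaches from about 0.35 to 0.9 m from the base axis. Payload 8.1 kg.
Tool frame: the origin (TCP) lies between the finger pads; the fingertips stand 17 mm ahead of it and the grasp point (between the pads) lies 2 mm behind it; z points along the fingers, y is the direction in which the jaws open and shut (so a half turn about z gives the same grasp; the last joint's range is limited). The gripper opens to 92 mm and grips with 3 to 60 N. Pads are 19 mm wide; open, the fingers measure 130 mm over their backs; the gripper's body (75 mm by 190 mm) begins 47 mm behind the grasp point.
Start: joints at [-1.401, 0.434, 0.025, 1.573, -0.012, 1.134, -0.075], TCP at [0.168, 0.602, 0.244] pointing down, gripper open.
Joint ranges: [-2.62, 2.62], [-0.44, 2.09], [-1.27, 1.32], [0.08, 2.57], [-1.32, 4.46], [0.12, 2], [-2.74, 2.74]. Speed limits (rad/s): [2.22, 2.22, 3.01, 3.01, 3.14, 3.14, 3.14].

### API

Orientations are given as a rotation vector (axis times angle).
In Python, from cell import arm gives the robot as it stands. The module is installed in compiled form; this text tells all that it offers.
- The arm moves only by the shell command python3 -m crank 'ROWS' [FORCE]. ROWS is JSON, a list of rows, each a list of 5 numbers: the opening, from 0 (shut) to 1 (fully open), then the shift along the world's x, y, z normalised to -1 to 1, where 1 is 40 cm, then the turn about the world's z normalised to -1 to 1, where 1 is 60 degrees. In form: [[fingers, tx, ty, tz, twist], ...]. A call has exactly 8 rows; each row shifts and turns the commanded pose from where the row before left it; what a row does not reach is not made up. A row lasts 1/12 s, in which the tool goes at most 41.7 mm and 7.16 degrees, less where a joint would pass 70% of its speed; a pose out of reach is approached as far as the arm can. A call with a number of a shift or a turn outside -1 to 1 is refused whole. A call with a gripper value outside its range is refused whole. The fingers move at their own pace and stop on an object; FORCE is the grip in N (left out, the last holds). Time passes only in rows, so rows that do not move let the fingers close, or fill a call up. It gives the time, the measured TCP pose, the force and the opening at its end, in the units of the state.
- arm.observe(): the state, without advancing time (a new reading comes with each control period).
- arm.get_image(name): name is "scene" or "top" or "wrist"; returns the picture (384x512x3 uint8, red, green, blue); there is no depth.
- arm.get_calibration(name): a dict with "intrinsics" (3x3 intrinsics, pixels), "extrinsics" (4x4, takes a point from camera to world coordinates). Camera axes: x right, y down, z forward; pixel columns grow to the right and rows downward; lengths in m; the calibration is good to about 2 mm. The wrist camera is an equidistant fisheye: a pixel r from the principal point sees the ray r / f radians off the axis. A picture is of the moment at which its call begins: read the wrist's pose just before it. get_calibration takes no time and is no camera call; for the wrist camera it gives the pose at the moment of the call.
- arm.sign_off(): hands the job in, once; it reports no verdict.
The state is a dict: "clock": time; "joints": joint angles; "dq": joint speeds; "joint_efforts": joint torques, N m; "position": TCP position; "ee_rot": TCP orientation; "force": force on the tool from outside, world axes, zero at the start; "ft_torque": the same for the moment, N m; "width": opening from 0.0 (shut) to 1.0 (fully open).
Only numpy, scipy, OpenCV 4.12 (cv2) and the standard library are available. Lean on these libraries where they do the work, as an engineer would, in place of code of your own. Each camera call takes 0.05 s, during which the arm holds its last target.

### The job

Close the blue bath filter: set its orange-necked lid squarely on the open mouth, flange on flange, and let go of it. Then swing both hinged clamp jaws fully shut round the two flanges, and after that flip the red latch over so that its claw drops fully home over the right jaw's ear. Leave the cup, the wood block and the spray can where they stand.

Things in the scene. Friction and masses are not known exactly. Their poses are not given: they have to be found in the camera images.
- lid: Loose lid, 0.3 kg, stands upright. Round steel flange 74 mm across and 10 mm thick at the bottom, with an orange round grip neck above it, 36 mm across, from 14 to 68 mm above the underside. The underside has a central bore 36 mm across and 8 mm deep that drops over the spigot of the housing. Origin: centre of the underside; z up along the neck.
- housing: Fixed filter housing: grey round foot 112 mm across, blue bowl, steel flange 74 mm across whose upper face (the seat) is 98 mm up; on it a tapered black centring spigot 32 mm across, 7 mm tall. Origin: centre of the foot's underside. x points from the mouth's axis to the jaws' hinge pin, y to the left jaw's side, z up. Brass side port to +y, 56 mm from the axis, 31 to 59 mm up.
- seat (a point): Centre of the seat (upper face of the housing's flange), 98 mm above the worktop. A seated lid has its origin here.
- jaw_hinge (a point): Point on the upright hinge pin common to both jaws, 130 mm above the worktop, 58 mm behind the mouth's axis (+x of the housing).
- left_jaw (a joint): Left aluminium half ring of the clamp, 94 mm outside diameter, 81 to 115 mm above the worktop, on the upright hinge pin. 0 = fully shut (stop), positive = swung out to the housing's +y, clockwise from above (rad, at most 1.2). Stays where left; about 1 N at the post moves it. Its upper lip passes 2 mm above a seated lid's flange.
- right_jaw (a joint): Right half of the clamp ring, mirror image of the left one: 0 = fully shut, positive = swung outwards to -y (rad, at most 1.2); it opens anticlockwise seen from above.
- left_jaw_post (a point): Top of the black upright finger post on the left jaw, 12 mm across, free from 120 to 145 mm above the worktop; push or pinch it to swing the jaw. With the jaw shut it stands 56 mm to +y of the mouth's axis; it travels on an arc of 81 mm radius about jaw_hinge.
- right_jaw_post (a point): Top of the same post on the right jaw; with the jaw shut 56 mm to -y of the mouth's axis.
- latch (a joint): Red latch arm on the front ear of the left jaw (moves with it), on a level pin parallel to the housing's x when that jaw is shut. 0 = shut: arm level, pointing to the housing's -y, claw hanging outside the right jaw's ear. 1.57 = upright, more leans to +y (rad). Stays where left (0.025 N m friction). With a jaw left more than a little open, the claw misses or meets the ear.
- latch_hinge (a point): Middle of the latch pin, 121 mm above the worktop; with the left jaw shut 68 mm in front (-x) and 8 mm to +y of the mouth's axis.
- latch_tab (a point): Middle of the upper face of the thumb tab at the latch's free end, 41 mm from the latch pin. The arm is 14 mm wide, its upper face about 5 mm above the pin when shut; the tab is 16 mm wide and ends 51 mm from the pin.
- yoghurt_cup: Bystander: white paper-like cup with a red band, 96 mm across, 108 mm tall; origin at the centre of its underside.
- wood_block: Bystander: brown wood block 40 x 85 x 34 mm (x, y, z); origin at the centre of its underside.
- spray_can: Bystander: grey and yellow spray can with a blue cap, 53 mm across, 172 mm tall; origin at the centre of its underside.
Not all that is in view belongs to the job. Leave any purple or yellow look-alike of the lid alone.

How it is judged:
By the outcome, as a careful person would: the job done as asked, in the order asked, and still so for the second after the job is handed in, with the robot touching nothing.
It also fails if it takes over 64 s, if anything falls off the work surface, if the arm or the gripper's body presses on something with over 40 N, if the wrist force passes 120 N, or if a joint passes its speed limit or range.

## Working session

There is one attempt and no reset: what is moved stays moved. The work goes in short steps, Python scripts to look and compute and a shell command to move; the robot and the scene stay as the last step left them, time stands still between calls to the robot, and variables do not carry over. Pictures are saved under pics/ and viewed, and the job is handed in when it is done.

```bash
mkdir -p pics; ls; cat > h.py <<'E'
import numpy as np, cv2
from cell import arm
def save(n,tag):
    im=arm.get_image(n); cv2.imwrite(f'pics/{tag}.png',im[:,:,::-1]); np.save(f'pics/{tag}.npy',im); return im
def ray(n,u,v,cal=None):
    c=cal or arm.get_calibration(n); K=np.array(c['intrinsics']);T=np.array(c['extrinsics'])
    x=(u-K[0,2])/K[0,0];y=(v-K[1,2])/K[1,1]
    if n=='wrist':
        r=np.hypot(x,y); d=np.array([x/r*np.sin(r),y/r*np.sin(r),np.cos(r)]) if r>1e-9 else np.array([0,0,1.])
    else: d=np.array([x,y,1.])
    return T[:3,3],T[:3,:3]@d
def onz(n,u,v,z,cal=None):
    o,d=ray(n,u,v,cal); return o+d*(z-o[2])/d[2]
def proj(n,p,cal=None):
    c=cal or arm.get_calibration(n); K=np.array(c['intrinsics']);T=np.array(c['extrinsics'])
    q=T[:3,:3].T@(np.asarray(p)-T[:3,3])
    if n=='wrist':
        r=np.hypot(q[0],q[1]);t=np.arctan2(r,q[2]);a=q[:2]/r*t
    else:a=q[:2]/q[2]
    return np.array([K[0,0]*a[0]+K[0,2],K[1,1]*a[1]+K[1,2]])
E
python3 - <<'E'
from h import *
print(arm.observe())
for n in ['scene','top','wrist']:
    save(n,n+'0'); c=arm.get_calibration(n); print(n,np.round(c['intrinsics'],1).tolist(),np.round(c['extrinsics'],3).tolist())
E
```

```text
pics
{'clock': 0.0, 'joints': array([-1.40053585,  0.4352107 ,  0.02497739,  1.574098  , -0.01157502,
        1.13401308, -0.07510592]), 'dq': array([ 0.00065784,  0.00021452, -0.00065553,  0.00064229,  0.00093891,
        0.00151564, -0.00033798]), 'joint_efforts': array([ 1.85230865e-04, -6.67861390e+01,  9.84231681e-01, -3.14460862e+01,
       -6.07376662e-02,  4.28898039e-02,  1.71590546e-04]), 'position': array([0.16836078, 0.60138708, 0.2429523 ]), 'ee_rot': array([-4.27380774e-01, -3.11233698e+00,  2.48796823e-03]), 'force': array([-0.33174231, -1.10742465, -0.03014147]), 'ft_torque': array([ 0.02002974,  0.08417961, -0.00288078]), 'width': 0.99779589089066}
scene [[424.4, 0.0, 254.4], [0.0, 424.4, 194.5], [0.0, 0.0, 1.0]] [[0.815, -0.379, 0.437, 0.093], [-0.579, -0.556, 0.596, -0.653], [0.017, -0.739, -0.673, 0.861], [0.0, 0.0, 0.0, 1.0]]
top [[419.3, 0.0, 248.3], [0.0, 419.3, 191.8], [0.0, 0.0, 1.0]] [[0.029, -0.997, 0.065, 0.479], [-0.999, -0.031, -0.026, 0.0], [0.028, -0.064, -0.998, 1.372], [0.0, 0.0, 0.0, 1.0]]
wrist [[297.3, 0.0, 258.9], [0.0, 297.3, 191.9], [0.0, 0.0, 1.0]] [[0.27, 0.926, 0.262, 0.097], [0.963, -0.26, -0.074, 0.621], [0.0, 0.272, -0.962, 0.383], [0.0, 0.0, 0.0, 1.0]]
```

View pics/scene0.png

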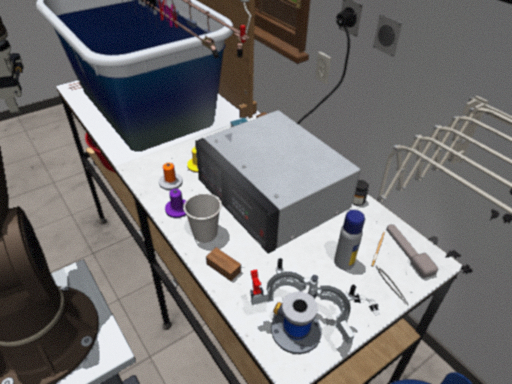

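View pics/top0.png

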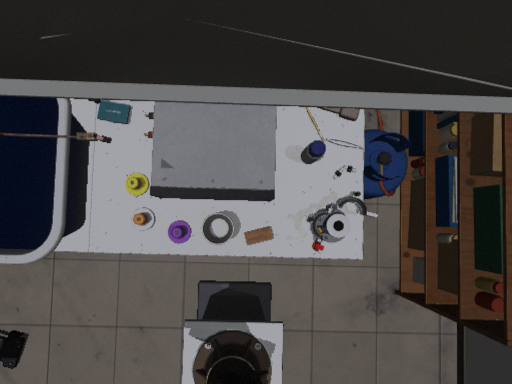

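View pics/wrist0.png

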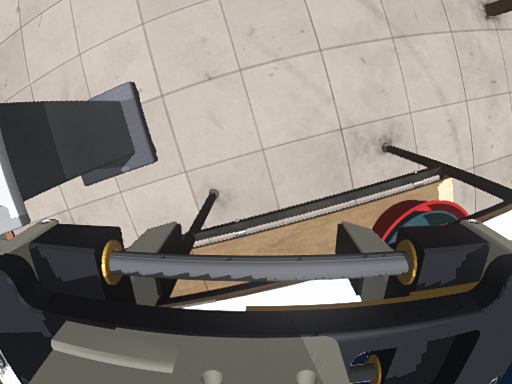

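The scene view shows the orange lid at about (169,175), with purple at (176,203) and yellow at (197,158). The housing is at (298,315) and the red latch at (257,285). In the top view the lid is at (140,219) and the housing at (339,226). I'll enlarge both.

```bash
python3 - <<'E'
from h import *
t=np.load('pics/top0.npy');s=np.load('pics/scene0.npy')
a=cv2.resize(t[175:265,285:395],None,fx=7,fy=6.6,interpolation=cv2.INTER_CUBIC)
cv2.imwrite('pics/tz.png',a[:,:,::-1])
a=cv2.resize(s[250:365,235:365],None,fx=6,fy=5.2,interpolation=cv2.INTER_CUBIC)
cv2.imwrite('pics/sz.png',a[:,:,::-1])
hsv=cv2.cvtColor(t,cv2.COLOR_RGB2HSV)
m=((hsv[...,0]>5)&(hsv[...,0]<17)&(hsv[...,1]>150)&(hsv[...,2]>120)).astype(np.uint8)
n,l,st,c=cv2.connectedComponentsWithStats(m)
for i in range(1,n):
    if st[i,4]>15: print('top orange',st[i],c[i],onz('top',*c[i],.068))
hsv=cv2.cvtColor(s,cv2.COLOR_RGB2HSV)
m=((hsv[...,0]>5)&(hsv[...,0]<17)&(hsv[...,1]>150)&(hsv[...,2]>120)).astype(np.uint8)
n,l,st,c=cv2.connectedComponentsWithStats(m)
for i in range(1,n):
    if st[i,4]>15: print('scene orange',st[i],c[i],onz('scene',*c[i],.045))
E
```

```text
top orange [134 214  11  11  42] [139.0952381  218.16666667] [0.47251402 0.30007597 0.068     ]
scene orange [163 163  11  19 142] [168.24647887 172.00704225] [0.46673572 0.2981413  0.045     ]
```

View pics/tz.png

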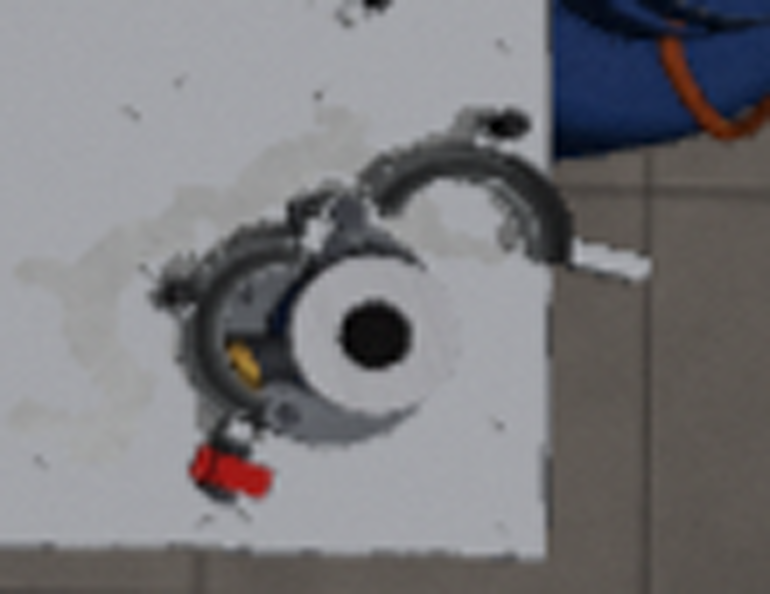

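View pics/sz.png

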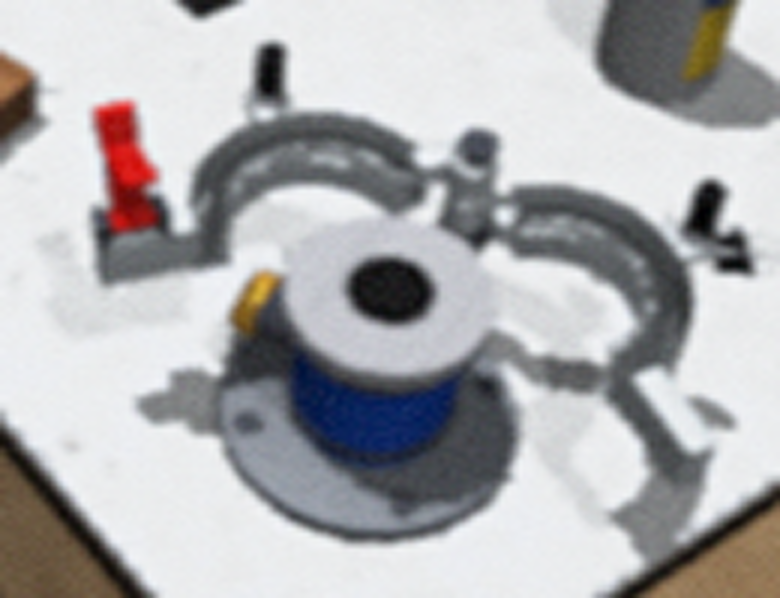

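```bash
cat >> h.py <<'E'
def tri(ob):  # list of (name,u,v[,cal])
    A=np.zeros((3,3));b=np.zeros(3)
    for q in ob:
        o,d=ray(*q); d=d/np.linalg.norm(d);P=np.eye(3)-np.outer(d,d);A+=P;b+=P@o
    x=np.linalg.solve(A,b); return x,[np.round(proj(q[0],x,*(q[3:]))-q[1:3],1) for q in ob]
E
python3 - <<'E'
from h import *
t=np.load('pics/top0.npy');s=np.load('pics/scene0.npy')
def blob(im,m,x0,y0,x1,y1):
    k=np.zeros(m.shape,np.uint8);k[y0:y1,x0:x1]=m[y0:y1,x0:x1]
    n,l,st,c=cv2.connectedComponentsWithStats(k);i=1+np.argmax(st[1:,4]);return c[i],st[i]
gt=t.max(2);gs=s.max(2)
a,sa=blob(t,gt<70,330,218,348,235);b,sb=blob(s,gs<70,288,290,312,310)
print(a,sa,b,sb); print('spigot',tri([('top',*a),('scene',*b)]),onz('top',*a,.105),onz('scene',*b,.103))
# posts
for nm,(w1,w2) in dict(L=((305,212,314,223),(275,255,286,270)),R=((352,188,362,197),(348,280,357,292))).items():
    a,sa=blob(t,gt<70,*w1);b,sb=blob(s,gs<60,*w2);print(nm,a,sa,b,sb,tri([('top',*a),('scene',*b)]),onz('top',*a,.14),onz('scene',*b,.132))
print('hinge',tri([('top',334.6,204.5),('scene',315,278)]),onz('top',334.6,204.5,.13),onz('scene',315,278,.13))
# white/grey flange
m=((gt>130)).astype(np.uint8)
# red
hs=cv2.cvtColor(s,cv2.COLOR_RGB2HSV);ht=cv2.cvtColor(t,cv2.COLOR_RGB2HSV)
f=lambda h:((h[...,0]<5)|(h[...,0]>174))&(h[...,1]>150)&(h[...,2]>80)
print(blob(t,f(ht),305,235,330,255),blob(s,f(hs),245,262,265,295))
# lid flange ellipse top view region
cv2.imwrite('pics/lid.png',np.hstack([cv2.resize(t[195:245,110:200],(390,300),interpolation=cv2.INTER_CUBIC),cv2.resize(s[145:225,140:220],(390,300),interpolation=cv2.INTER_CUBIC)])[:,:,::-1])
E
```

```text
[338.09210526 225.43421053] [334 221  10  10  76] [299.55357143 304.90178571] [293 300  14  10 112]
spigot (array([ 0.4681266 , -0.30940238,  0.09958532]), [array([-0.,  0.]), array([ 0., -0.])]) [ 0.46823036 -0.30812763  0.105     ] [ 0.46638392 -0.31090858  0.103     ]
L [310.73076923 218.88461538] [308 217   6   6  26] [279.55555556 263.07407407] [278 259   4   9  27] (array([ 0.48463633, -0.21906927,  0.13215577]), [array([-0.2,  0.3]), array([ 0.5, -0. ])]) [ 0.48543472 -0.21827147  0.14      ] [ 0.48382649 -0.21846538  0.132     ]
R [356.55555556 193.61111111] [353 192   7   4  18] [352.38095238 288.61904762] [350 286   5   6  21] (array([ 0.56543837, -0.35603667,  0.13263674]), [array([ 0.2, -0.2]), array([-0.5,  0. ])]) [ 0.56418066 -0.35324415  0.14      ] [ 0.56673461 -0.35629968  0.132     ]
hinge (array([ 0.52811472, -0.28998973,  0.12444642]), [array([-0.7,  0.8]), array([ 1.5, -0.1])]) [ 0.53033122 -0.29062525  0.13      ] [ 0.52212421 -0.2911875   0.13      ]
(array([317.1875    , 246.08333333]), array([312, 243,  11,   7,  48], dtype=int32)) (array([255.40140845, 282.32394366]), array([251, 270,  10,  25, 142], dtype=int32))
```

View pics/lid.png

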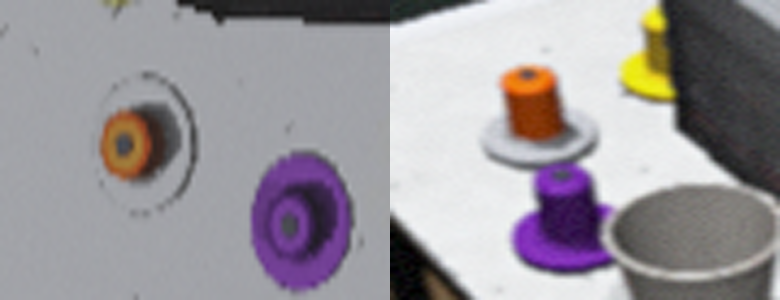

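```bash
python3 -m crank '[[1,0.02,-0.09,0,0],[1,0.025,-0.095,0,0],[1,0.025,-0.095,0,0],[1,0.025,-0.095,0,0],[1,0.025,-0.095,0,0],[1,0.025,-0.095,0,0],[1,0.025,-0.095,0,0],[1,0.03,-0.095,0,0]]' 20; python3 -m crank '[[1,0.05,0,0,0],[1,0.07,0,0,0],[1,0.08,0,0,0],[1,0.08,0,0,0],[1,0.08,0,0,0],[1,0.08,0,0,0],[1,0.07,0,0,0],[1,0.05,0,0,0]]'
python3 - <<'E'
from h import *
print(arm.observe()['position']); import pickle
pickle.dump(arm.get_calibration('wrist'),open('pics/w1.pkl','wb')); save('wrist','w1')
E
```

```text
clock: 0.82
position: [0.2482, 0.2979, 0.2436]
ee_rot: [-0.427, -3.112, 0.0]
force: [1.1, -0.1, 0.3]
width: 1.001
clock: 1.48
position: [0.4749, 0.2992, 0.2434]
ee_rot: [0.429, 3.111, -0.001]
force: [-0.1, 0.3, -0.4]
width: 0.997
[0.47494392 0.2991907  0.2434049 ]
```

View pics/w1.png

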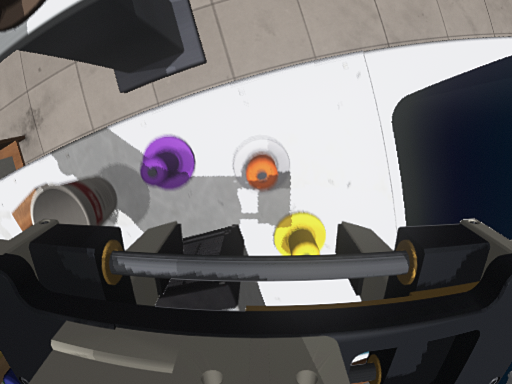

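```bash
python3 - <<'E'
from h import *
import pickle
c=pickle.load(open('pics/w1.pkl','rb'));w=np.load('pics/w1.npy')
h=cv2.cvtColor(w,cv2.COLOR_RGB2HSV)
m=((h[...,0]>3)&(h[...,0]<17)&(h[...,1]>150)&(h[...,2]>100)).astype(np.uint8);m[:140]=0;m[200:]=0;m[:,:235]=0;m[:,295:]=0
print(cv2.boundingRect(m))
z=cv2.resize(w[125:205,220:310],None,fx=8,fy=7,interpolation=cv2.INTER_CUBIC);cv2.imwrite('pics/w1z.png',z[:,:,::-1])
print(onz('wrist',262,176,.068,c))
for p in [(.4725,.300,.068),(.4725,.3,.0)]: print(proj('wrist',p,c))
print('y',onz('top',136.5,183.5,.068))
E
```

```text
(247, 157, 31, 31)
[0.47344571 0.3025432  0.068     ]
[259.5096515  175.80317492]
[259.36965111 164.38090667]
y [0.57933932 0.31296026 0.068     ]
```

View pics/w1z.png

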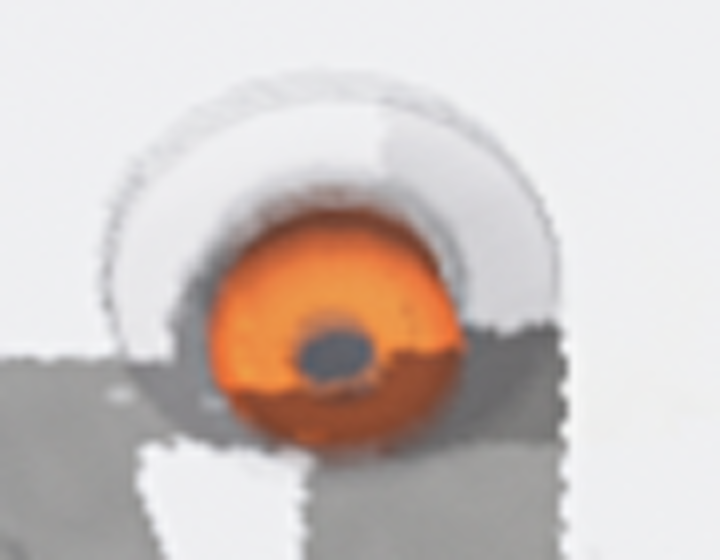

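```bash
python3 -m crank '[[1,-0.004,0.0075,-0.04,0],[1,0,0,-0.08,0],[1,0,0,-0.09,0],[1,0,0,-0.09,0],[1,0,0,-0.08,0],[1,0,0,-0.06,0],[1,0,0,-0.0435,0],[1,0,0,0,0]]' 25; python3 -m crank '[[0,0,0,0,0],[0,0,0,0,0],[0,0,0,0,0],[0,0,0,0,0],[0,0,0,0,0],[0,0,0,0,0],[0,0,0,0,0],[0,0,0,0,0]]' 25
```

```text
clock: 2.2
position: [0.4684, 0.3015, 0.0468]
ee_rot: [-0.426, -3.108, 0.007]
force: [-1.1, -1.3, -0.8]
width: 0.998
clock: 2.87
position: [0.4709, 0.303, 0.0506]
ee_rot: [0.427, 3.112, 0.0]
force: [-0.1, 0.3, -0.3]
width: 0.471
```

```bash
python3 -m crank '[[0,0,0,0,0],[0,0,0,0,0],[0,0,0,0,0],[0,0,0,0,0],[0,0,0.0,0.02,0],[0,0,0,0.05,0],[0,0,0,0.09,0],[0,0,0,0.09,0]]' 25;  python3 -m crank '[[0,0,0,0.1,0],[0,0,0,0.09,0],[0,0,0,0.05,0],[0,0,0,0,0],[0,0,0,0,0],[0,0,0,0,0],[0,0,0,0,0],[0,0,0,0,0]]' 25
python3 - <<'E'
from h import *
print(arm.observe()); import pickle
pickle.dump(arm.get_calibration('wrist'),open('pics/w2.pkl','wb')); save('wrist','w2');save('scene','s2');save('top','t2')
E
```

```text
clock: 3.53
position: [0.4696, 0.3019, 0.1506]
ee_rot: [-0.427, -3.11, 0.005]
force: [0.5, 1.1, -4.3]
width: 0.386
clock: 4.2
position: [0.47, 0.3024, 0.2446]
ee_rot: [-0.427, -3.11, 0.004]
force: [0.0, 0.1, -3.9]
width: 0.39
{'clock': 4.2, 'joints': array([-0.868344  ,  0.32902605,  0.26647824,  1.74959553, -0.09632929,
        1.07894969,  0.72827152]), 'dq': array([-8.74948477e-05, -1.74054435e-03,  1.53350454e-04, -9.87714335e-03,
        1.21539946e-04,  2.10869972e-03, -9.67536479e-04]), 'joint_efforts': array([-6.29013157e-03, -5.83229828e+01,  3.54689956e+00, -3.18196678e+01,
       -1.50117476e-02,  1.02286921e-01,  1.39126943e-03]), 'position': array([0.47002162, 0.30235299, 0.2446196 ]), 'ee_rot': array([-0.42698339, -3.11029572,  0.00378494]), 'force': array([ 0.02941701,  0.06847029, -3.87900415]), 'ft_torque': array([-0.03094809, -0.07066077, -0.04344164]), 'width': 0.3902078906049903}
```

View pics/w2.png

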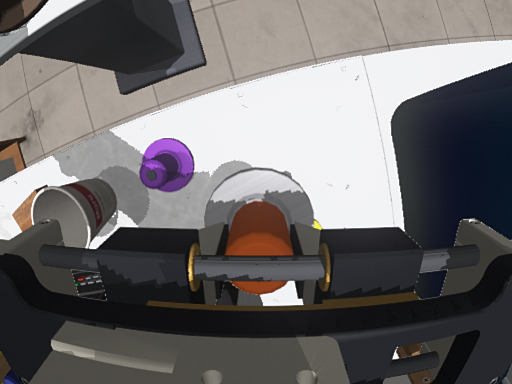

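View pics/s2.png

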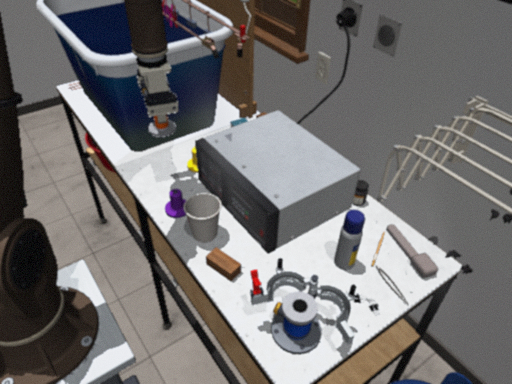

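```bash
python3 - <<'E'
from h import *
import pickle
c=pickle.load(open('pics/w2.pkl','rb'));w=np.load('pics/w2.npy')
z=cv2.resize(w[150:240,190:330],None,fx=5.6,fy=6,interpolation=cv2.INTER_CUBIC);cv2.imwrite('pics/w2z.png',z[:,:,::-1])
print(c['extrinsics'])
for p in [(258,168)]:
  for zz in (.194,.204): print(onz('wrist',*p,zz,c))
E
```

```text
[[ 0.27037367  0.92708097  0.25965162  0.39934294]
 [ 0.96275426 -0.25992802 -0.07444238  0.32173944]
 [-0.00152338  0.27010796 -0.96282884  0.38442243]
 [ 0.          0.          0.          1.        ]]
[0.43493058 0.31080956 0.194     ]
[0.4330617  0.31138354 0.204     ]
```

View pics/w2z.png

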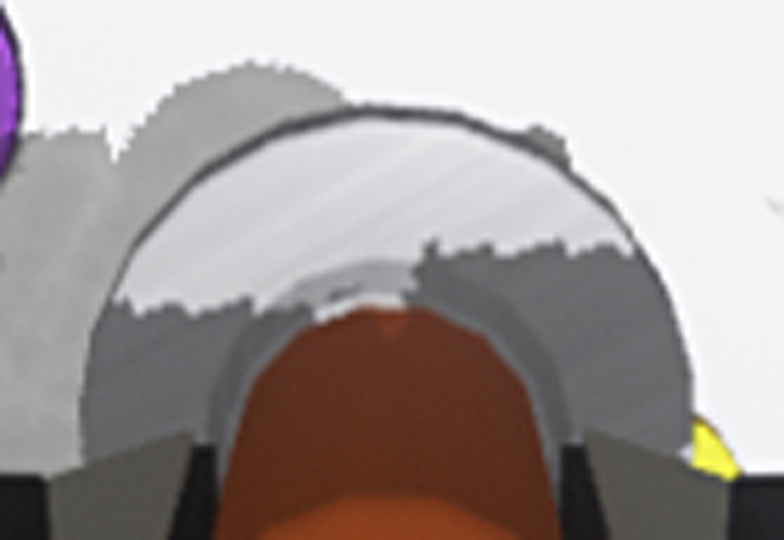

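```bash
python3 - <<'E'
from h import *
import pickle
c=pickle.load(open('pics/w2.pkl','rb'))
from scipy.optimize import least_squares
lo=[(135,250),(195,185),(275,125),(385,103),(480,120),(570,170),(640,245)]
hi=[(150,235),(200,185),(290,135),(385,121),(480,135),(560,175),(620,225)]
for pts,z in((lo,.194),(hi,.204)):
    P=np.array([onz('wrist',190+x/5.6,150+y/6,z,c)[:2] for x,y in pts])
    r=least_squares(lambda q:np.hypot(*(P-q[:2]).T)-.037,[.47,.3]);r3=least_squares(lambda q:np.hypot(*(P-q[:2]).T)-q[2],[.47,.3,.037])
    print(z,r.x,np.round(r.fun*1e3,1),r3.x)
E
```

```text
0.194 [0.47066771 0.30184154] [-0.1 -0.6  0.4  0.4  0.1 -0.3 -0.2] [0.46953139 0.30213814 0.03602187]
0.204 [0.47034194 0.30178805] [-0.3 -0.   0.3  0.1  0.1 -0.2 -0.1] [0.46915271 0.30209173 0.03593672]
```

```bash
python3 -m crank '[[0,-0.02,-0.05,0.01,0.05],[0,-0.02,-0.08,0.01,0.07],[0,-0.02,-0.095,0.01,0.07],[0,-0.02,-0.095,0,0.07],[0,-0.02,-0.095,0,0.07],[0,0,-0.095,0,0.07],[0,0,-0.095,0,0.07],[0,0,-0.095,0,0.08]]' 25;  python3 -m crank '[[0,0.02,-0.095,0,0],[0,0.02,-0.095,0,0],[0,0.02,-0.095,0,0],[0,0.02,-0.095,0,0],[0,0.02,-0.095,0,0],[0,0,-0.05,0,0],[0,0,0,0,0],[0,0,0,0,0]]' 25
python3 - <<'E'
from h import *
print(arm.observe()['joints']); import pickle
pickle.dump(arm.get_calibration('wrist'),open('pics/w3.pkl','wb')); save('wrist','w3')
E
```

```text
clock: 5.02
position: [0.4303, 0.0211, 0.2584]
ee_rot: [-0.48, 3.104, 0.0]
force: [0.3, 0.2, -4.0]
width: 0.386
clock: 5.68
position: [0.4704, -0.1886, 0.258]
ee_rot: [0.469, -3.106, 0.0]
force: [0.2, 1.3, -3.3]
width: 0.385
[-0.14737144  0.23740257  0.52337461  1.86686878 -0.1335196   1.07252068
  2.29850946]
```

View pics/w3.png

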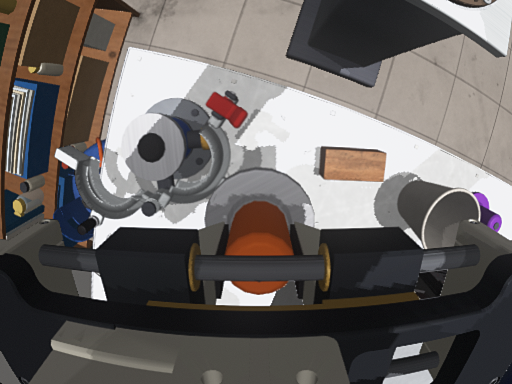

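```bash
python3 - <<'E'
from h import *
import pickle
c=pickle.load(open('pics/w3.pkl','rb'));w=np.load('pics/w3.npy')
z=cv2.resize(w[85:245,50:260],None,fx=3.75,fy=3.75,interpolation=cv2.INTER_CUBIC);cv2.imwrite('pics/w3z.png',z[:,:,::-1])
m=(w.max(2)<70).astype(np.uint8);k=np.zeros_like(m);k[128:170,132:172]=m[128:170,132:172]
n,l,st,ce=cv2.connectedComponentsWithStats(k);i=1+np.argmax(st[1:,4]);print(st[i],ce[i],onz('wrist',*ce[i],.102,c))
print(tri([('top',338.09,225.43),('scene',299.55,304.9),('wrist',*ce[i],c)]))
E
```

```text
[138 133  27  29 605] [150.99008264 147.24297521] [ 0.46657029 -0.30789308  0.102     ]
(array([ 0.46789599, -0.30922562,  0.09910039]), [array([-0.1,  0.1]), array([-0.1,  0.1]), array([-0.5,  0.5])])
```

View pics/w3z.png

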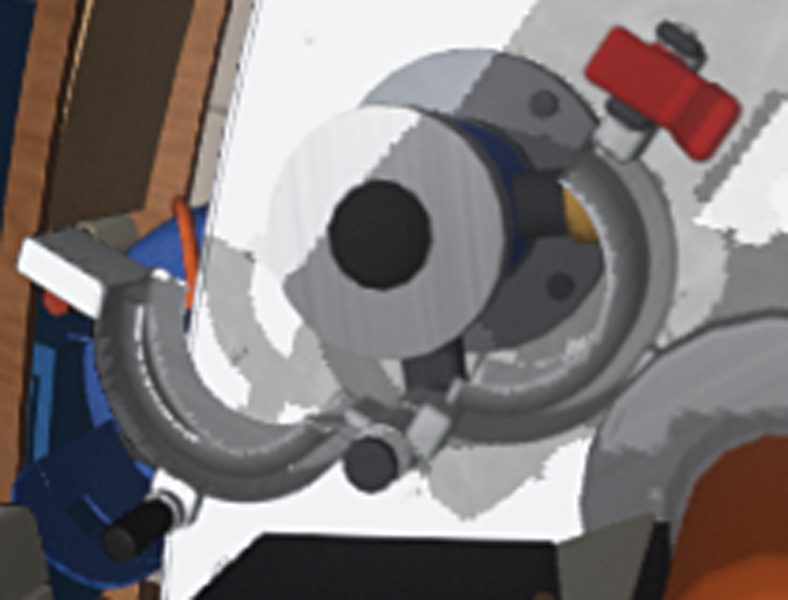

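```bash
python3 - <<'E'
from h import *
import pickle
c=pickle.load(open('pics/w3.pkl','rb'))
Z=lambda x,y:(50+x/3.75,85+y/3.75)
H=Z(370,466);print('hinge .13',onz('wrist',*H,.13,c),onz('wrist',*H,.135,c),tri([('top',334.6,204.5),('scene',315,277.5),('wrist',*H,c)]))
R=Z(120,542);print('Rpost',onz('wrist',*R,.145,c))
# flange circle
from scipy.optimize import least_squares
P=np.array([onz('wrist',*Z(x,y),.098,c)[:2] for x,y in [(268,215),(290,290),(335,340),(395,357),(450,335),(495,280),(505,225),(490,170),(450,125),(400,105),(350,112)]])
r=least_squares(lambda q:np.hypot(*(P-q[:2]).T)-q[2],[.47,-.3,.037]);print(r.x,np.round(r.fun*1e3,1))
print('foot edge etc'); 
E
```

```text
hinge .13 [ 0.52180885 -0.28834982  0.13      ] [ 0.51953489 -0.28689997  0.135     ] (array([ 0.52704738, -0.28989485,  0.12461833]), [array([-0.7,  1.2]), array([1.1, 0.5]), array([-0.4,  2.5])])
Rpost [ 0.56235532 -0.35567544  0.145     ]
[ 0.46649004 -0.30804809  0.03588699] [ 1.  -0.9  0.1  0.7 -0.6 -0.2  0.2  0.3  0.   0.  -0.6]
foot edge etc
```

```bash
python3 -m crank '[[0,-0.009,-0.04,0,-0.06],[0,0,-0.06,0,-0.07],[0,0,-0.07,0,-0.07],[0,0,-0.06,0,-0.07],[0,0,-0.04,0,-0.07],[0,0,-0.029,0,-0.07],[0,0,0,0,-0.07],[0,0,0,0,0]]' 25;  python3 -m crank '[[0,0,0,-0.03,0],[0,0,0,-0.05,0],[0,0,0,-0.05,0],[0,0,0,-0.03,0],[0,0,0,0,0],[0,0,0,0,0],[0,0,0,0,0],[0,0,0,0,0]]' 25
python3 - <<'E'
from h import *
print(arm.observe()['joints'],arm.observe()['position']); import pickle
pickle.dump(arm.get_calibration('wrist'),open('pics/w4.pkl','wb')); save('wrist','w4')
w=save('scene','s4');z=cv2.resize(w[230:370,215:365],None,fx=4,fy=4,interpolation=cv2.INTER_CUBIC);cv2.imwrite('pics/s4z.png',z[:,:,::-1])
E
```

```text
clock: 6.4
position: [0.4673, -0.3063, 0.2581]
ee_rot: [-0.319, -3.125, -0.001]
force: [-0.1, -0.3, -3.8]
width: 0.386
clock: 7.07
position: [0.468, -0.3068, 0.1955]
ee_rot: [0.311, 3.124, -0.001]
force: [0.5, -0.4, -3.0]
width: 0.383
[ 0.02533707  0.41657882  0.63439303  1.8362829  -0.29333182  0.98144867
  2.15589696] [ 0.46795054 -0.30676903  0.1954662 ]
```

View pics/w4.png

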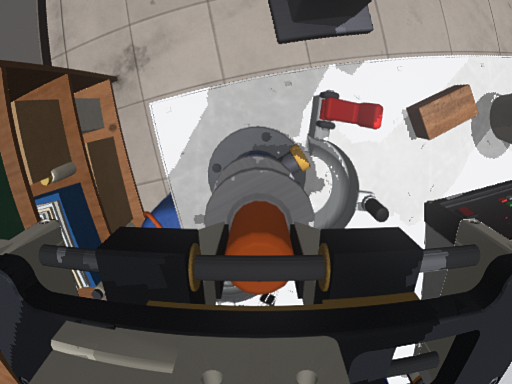

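View pics/s4z.png

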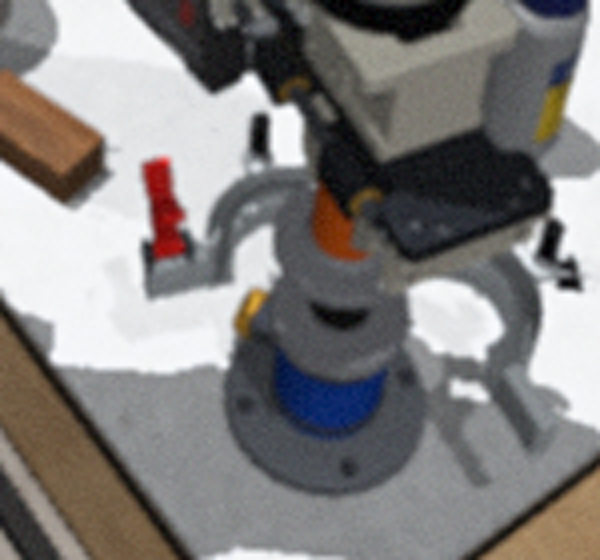

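```bash
python3 -m crank '[[0,-0.003,-0.004,-0.02,0],[0,0,0,-0.03,0],[0,0,0,-0.03,0],[0,0,0,-0.014,0],[0,0,0,0,0],[0,0,0,0,0],[0,0,0,0,0],[0,0,0,0,0]]' 25
python3 - <<'E'
from h import *
print(arm.observe()['position']); import pickle
pickle.dump(arm.get_calibration('wrist'),open('pics/w5.pkl','wb')); w=save('wrist','w5')
z=cv2.resize(w[110:240,180:340],None,fx=4.5,fy=4.5,interpolation=cv2.INTER_CUBIC);cv2.imwrite('pics/w5z.png',z[:,:,::-1])
w=save('scene','s5');z=cv2.resize(w[270:370,245:345],None,fx=6,fy=6,interpolation=cv2.INTER_CUBIC);cv2.imwrite('pics/s5z.png',z[:,:,::-1])
E
```

```text
clock: 7.83
position: [0.4664, -0.3086, 0.1573]
ee_rot: [0.313, 3.125, -0.001]
force: [0.1, 0.5, -4.0]
width: 0.388
[ 0.46635085 -0.30859171  0.15725172]
```

View pics/w5z.png

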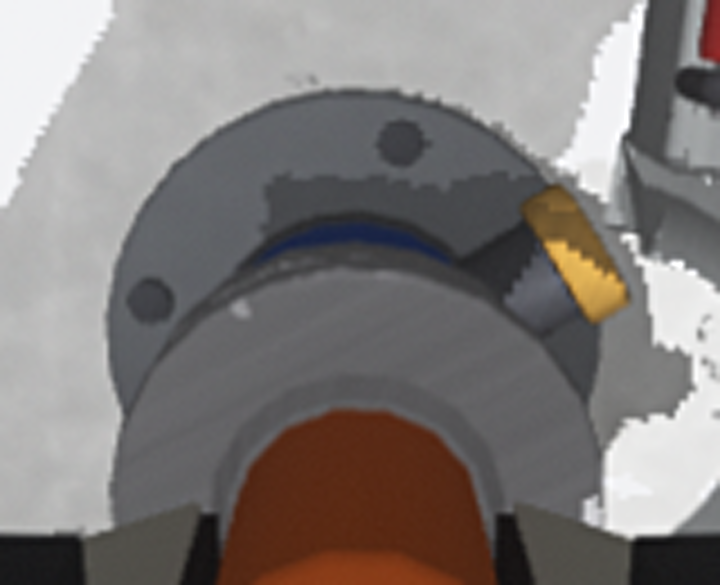

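View pics/s5z.png

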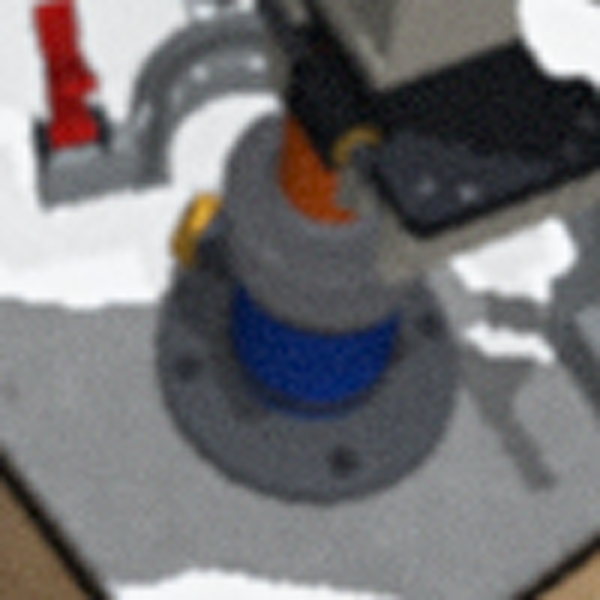

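```bash
python3 -m crank '[[0,0,0,-0.004,0],[0,0,0,-0.004,0],[0,0,0,-0.004,0],[0,0,0,-0.004,0],[0,0,0,-0.003,0],[0,0,0,-0.003,0],[0,0,0,0,0],[0,0,0,0,0]]' 15
python3 - <<'E'
from h import *
print(arm.observe()['position'],arm.observe()['force'],arm.observe()['ft_torque'])
w=save('scene','s6');z=cv2.resize(w[270:370,245:345],None,fx=6,fy=6,interpolation=cv2.INTER_CUBIC);cv2.imwrite('pics/s6z.png',z[:,:,::-1])
E
```

```text
clock: 8.6
position: [0.4663, -0.3084, 0.1484]
ee_rot: [0.313, 3.125, 0.0]
force: [-0.5, 1.9, 2.7]
width: 0.39
[ 0.46627839 -0.30843967  0.14838757] [-0.50997129  1.92863841  2.73921829] [0.25578799 0.24919897 0.0396206 ]
```

View pics/s6z.png

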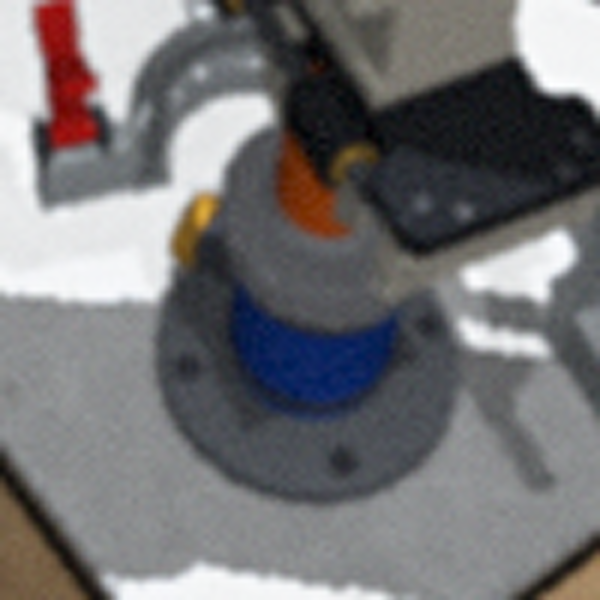

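```bash
python3 -m crank '[[0.6,0,0,0,0],[0.6,0,0,0,0],[0.6,0,0,0,0],[0.6,0,0,0,0],[0.6,0,0,0,0],[0.6,0,0,0.02,0],[0.6,0,0,0.05,0],[0.6,0,0,0.09,0]]' 15
python3 -m crank '[[0.6,0,0,0.06,0],[0.6,-0.08,0,0.04,0],[0.2,-0.08,0,0,0],[0,-0.05,0,0,0],[0,0,0,0,0],[0,0,0,0,0],[0,0,0,0,0],[0,0,0,0,0]]' 15
python3 - <<'E'
from h import *
print(arm.observe()['position'],arm.observe()['joints'])
import pickle
pickle.dump(arm.get_calibration('wrist'),open('pics/w7.pkl','wb')); w=save('wrist','w7');save('top','t7')
w=save('scene','s7');z=cv2.resize(w[250:365,235:365],None,fx=6,fy=5.2,interpolation=cv2.INTER_CUBIC);cv2.imwrite('pics/s7z.png',z[:,:,::-1])
E
```

```text
clock: 9.32
position: [0.4644, -0.307, 0.2103]
ee_rot: [-0.313, -3.12, -0.003]
force: [0.2, -0.6, 0.7]
width: 0.601
clock: 9.98
position: [0.3831, -0.3081, 0.2521]
ee_rot: [0.311, 3.126, -0.0]
force: [-0.0, -0.3, -0.9]
width: 0.216
[ 0.38309306 -0.30814932  0.25206581] [-8.97706826e-05  2.29929083e-01  6.98913129e-01  1.91832086e+00
 -1.69610067e-01  1.05179818e+00  2.14271627e+00]
```

View pics/s7z.png

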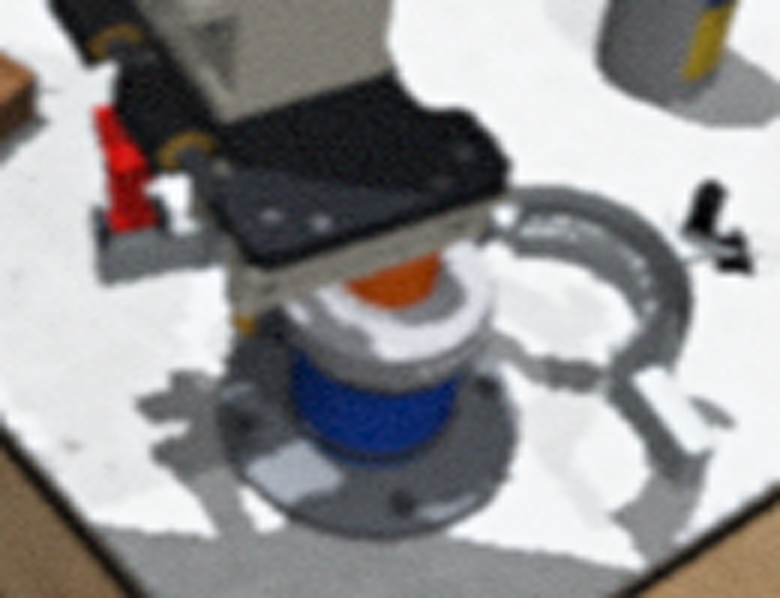

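View pics/w7.png

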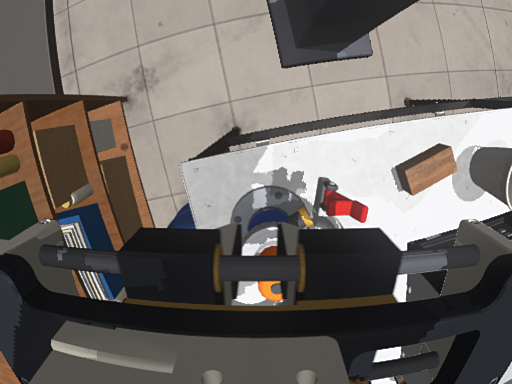

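```bash
python3 - <<'E'
from h import *
t=np.load('pics/top0.npy');s=np.load('pics/scene0.npy')
z=np.hstack([cv2.resize(t[130:220,235:345],(400,330)),cv2.resize(s[140:270,240:380],(390,330))]);cv2.imwrite('pics/box.png',z[:,:,::-1])
print(onz('scene',272,249,0))
print('can',onz('top',316,147,.172))
E
```

```text
[ 5.66974467e-01 -9.12680486e-02  1.11022302e-16]
can [ 0.69379062 -0.22388169  0.172     ]
```

View pics/box.png

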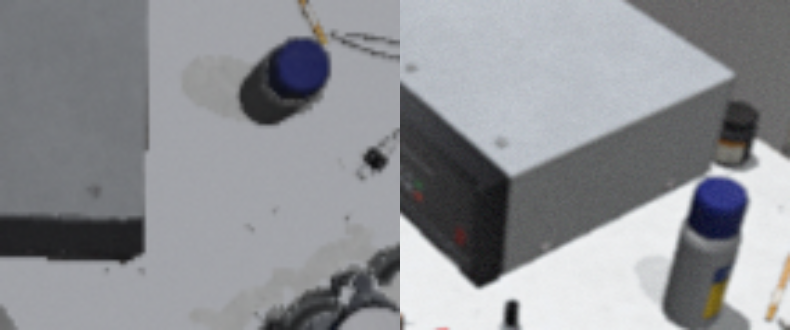

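```bash
python3 -m crank '[[0,0.04,0.03,0,-0.06],[0,0.05,0.04,0,-0.065],[0,0.06,0.05,0,-0.065],[0,0.06,0.05,0,-0.065],[0,0.06,0.05,0,-0.065],[0,0.04,0.03,0,-0.065],[0,0.021,0.014,0,-0.06],[0,0,0,0,-0.055]]' 20;  python3 -m crank '[[0,0,0,-0.05,0],[0,0,0,-0.08,0],[0,0,0,-0.08,0],[0,0,0,-0.05,0],[0,0,0,-0.015,0],[0,0,0,0,0],[0,0,0,0,0],[0,0,0,0,0]]'
python3 - <<'E'
from h import *
o=arm.observe();print(o['position'],o['joints'],o['ee_rot'])
import pickle
pickle.dump(arm.get_calibration('wrist'),open('pics/w8.pkl','wb')); w=save('wrist','w8')
w=save('scene','s8');z=cv2.resize(w[230:365,225:365],None,fx=5,fy=4.4,interpolation=cv2.INTER_CUBIC);cv2.imwrite('pics/s8z.png',z[:,:,::-1])
E
```

```text
clock: 10.8
position: [0.5172, -0.1998, 0.2512]
ee_rot: [-1.108, -2.939, 0.0]
force: [-0.2, -0.1, -0.2]
width: 0.001
clock: 11.47
position: [0.5154, -0.2033, 0.1433]
ee_rot: [1.111, 2.936, 0.0]
force: [0.5, -0.0, 0.3]
width: 0.001
[ 0.51540179 -0.20326006  0.14333327] [-0.19865105  0.48677723  0.6711503   1.90836331 -0.38853249  0.87633825
  1.5164403 ] [1.11067515e+00 2.93634860e+00 1.29725425e-04]
```

View pics/s8z.png

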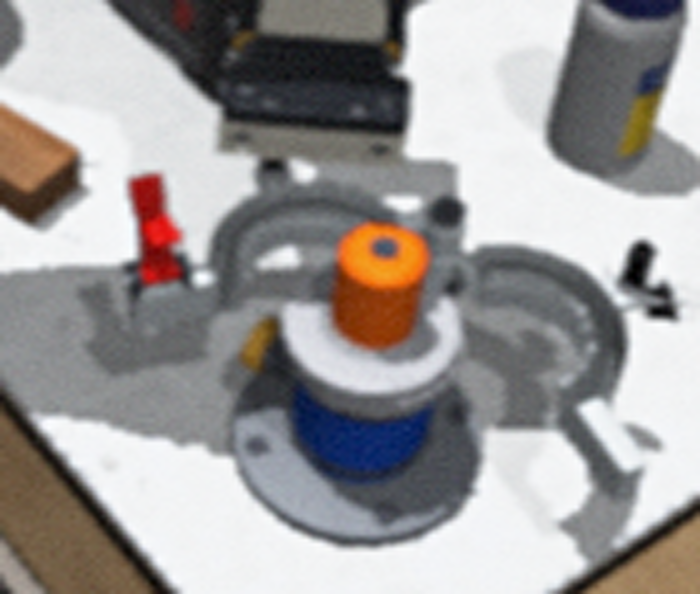

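View pics/w8.png

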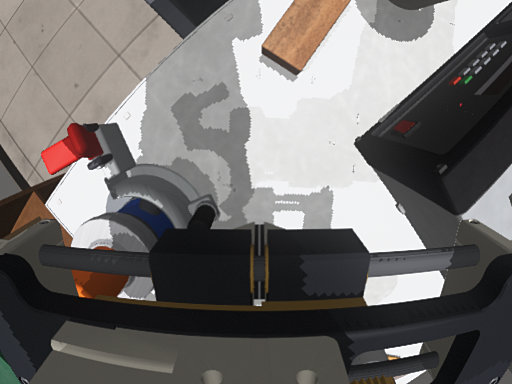

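```bash
python3 - <<'E'
from h import *
import pickle
c=pickle.load(open('pics/w8.pkl','rb'));w=np.load('pics/w8.npy')
y=np.array([.662,.7496,0]);x=np.array([.7496,-.662,0]);p=np.array([.5154,-.2033,.1433])
for d in (-.019,0,.019):
  for e in (-.0095,.0095): print(d,e,proj('wrist',p+d*y+e*x+[0,0,-.017],c),proj('wrist',p+d*y+e*x+[0,0,.03],c))
z=cv2.resize(w[110:310,50:310],None,fx=3,fy=3,interpolation=cv2.INTER_CUBIC);cv2.imwrite('pics/w8z.png',z[:,:,::-1])
E
```

```text
-0.019 -0.0095 [226.74716648 224.89528881] [216.02574382 266.33505652]
-0.019 0.0095 [228.05901347 254.36787574] [218.81638207 301.78104715]
0 -0.0095 [260.10029445 224.97592828] [260.74322506 266.77380053]
0 0.0095 [260.07488639 254.53960129] [260.65364178 302.35710357]
0.019 -0.0095 [293.41090157 224.78020506] [305.35860583 266.09911049]
0.019 0.0095 [292.05300564 254.23187453] [302.40748985 301.51620288]
```

View pics/w8z.png

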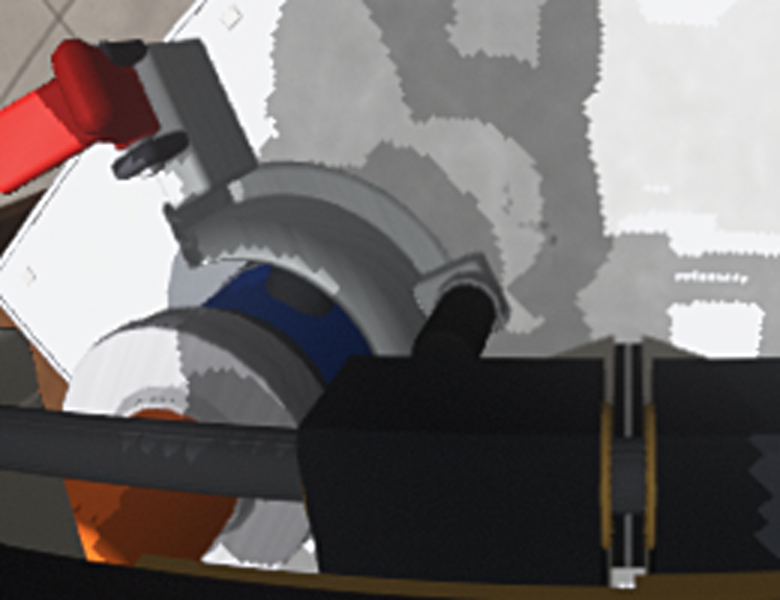

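```bash
python3 -m crank '[[0,-0.013,0.013,0,0],[0,-0.012,0.013,0,0],[0,-0.016,-0.013,0,0],[0,-0.016,-0.013,0,0],[0,-0.016,-0.013,0,0],[0,-0.012,-0.012,0,0],[0,-0.013,-0.013,0,0],[0,0,0,0,0]]' 20
python3 - <<'E'
from h import *
o=arm.observe();print(o['position'],o['force'])
import pickle
pickle.dump(arm.get_calibration('wrist'),open('pics/w9.pkl','wb')); w=save('wrist','w9')
E
```

```text
clock: 12.23
position: [0.4737, -0.2199, 0.1421]
ee_rot: [1.115, 2.937, -0.001]
force: [0.2, -0.3, 0.0]
width: 0.001
[ 0.47373492 -0.21988951  0.14212533] [ 0.18833456 -0.29919207  0.00995279]
```

View pics/w9.png

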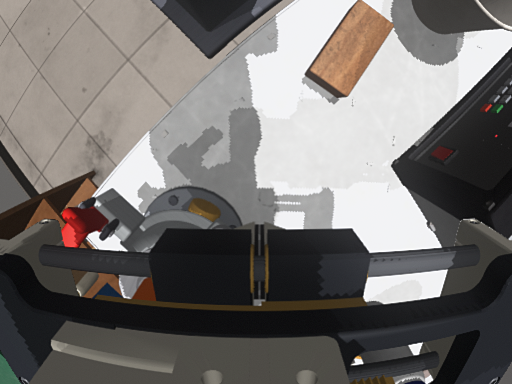

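```bash
python3 -m crank '[[0,-0.007,-0.012,0,0],[0,-0.007,-0.013,0,0],[0,-0.005,-0.009,0,0],[0,-0.004,-0.008,0,0],[0,-0.004,-0.004,0,0],[0,-0.003,-0.004,0,0],[0,0,0,0,0],[0,0,0,0,0]]' 20
python3 - <<'E'
from h import *
o=arm.observe();print(o['position'],o['force'])
import pickle
pickle.dump(arm.get_calibration('wrist'),open('pics/w10.pkl','wb')); w=save('wrist','w10')
w=save('scene','s10');z=cv2.resize(w[230:365,225:365],None,fx=5,fy=4.4,interpolation=cv2.INTER_CUBIC);cv2.imwrite('pics/s10z.png',z[:,:,::-1])
E
```

```text
clock: 12.95
position: [0.4631, -0.238, 0.1419]
ee_rot: [-1.112, -2.938, 0.0]
force: [-0.2, -0.3, -0.0]
width: 0.007
[ 0.46311238 -0.23803269  0.14194869] [-0.16328402 -0.3328137  -0.02264111]
```

View pics/s10z.png

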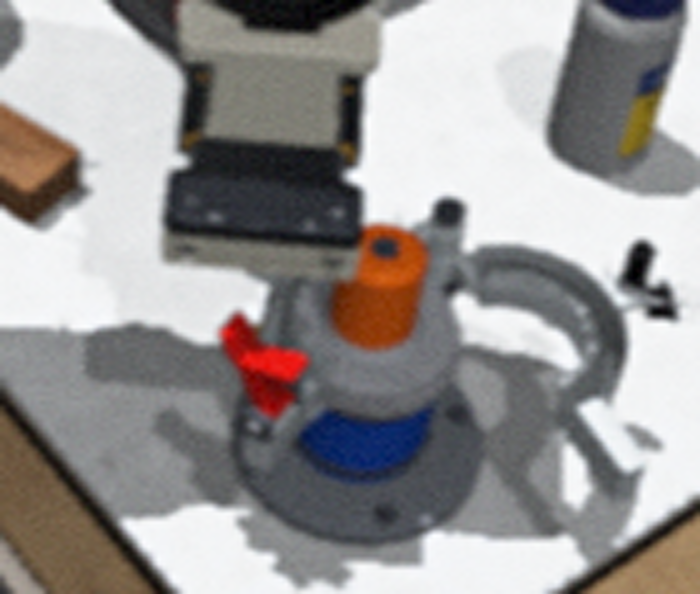

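View pics/w10.png

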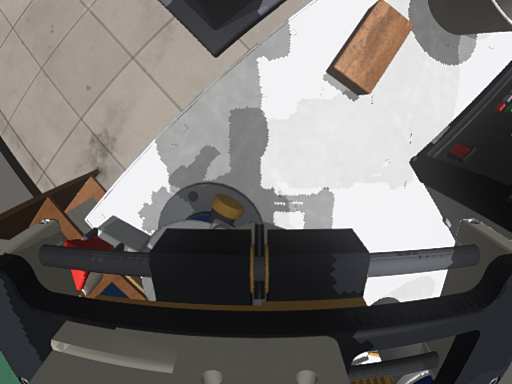

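```bash
python3 -m crank '[[0,-0.002,-0.005,0,0],[0,-0.002,-0.005,0,0],[0,-0.002,-0.004,0,0],[0,0,0,0,0],[0,0,0,0,0],[0,0,0,0,0],[0,0,0,0,0],[0,0,0,0,0]]' 20
python3 -m crank '[[0,-0.002,-0.005,0,0],[0,-0.002,-0.005,0,0],[0,0,0,0,0],[0,0,0,0,0],[0,0,0,0,0],[0,0,0,0,0],[0,0,0,0,0],[0,0,0,0,0]]' 20
```

```text
clock: 13.72
position: [0.4623, -0.2397, 0.1418]
ee_rot: [-1.106, -2.939, -0.008]
force: [4.6, 12.9, 2.8]
width: 0.008
clock: 14.38
position: [0.462, -0.2401, 0.1418]
ee_rot: [-1.101, -2.94, -0.015]
force: [7.2, 23.9, 7.8]
width: 0.009
```

```bash
python3 -m crank '[[0,0.04,0.05,0,0],[0,0,0,0.06,0],[0,0,0,0.09,-0.11],[0,0.05,-0.05,0.02,-0.11],[0,0.065,-0.065,0,-0.11],[0,0.065,-0.065,0,-0.11],[0,0.065,-0.065,0,-0.11],[0,0.05,-0.05,0,-0.11]]' 20
python3 -m crank '[[0,0.017,-0.029,0,-0.11],[0,0,0,0,-0.038],[0,0,0,0,0],[0,0,0,0,0],[0,0,0,0,0],[0,0,0,0,0],[0,0,0,0,0],[0,0,0,0,0]]' 20
python3 - <<'E'
from h import *
o=arm.observe();print(o['position'],o['joints'],o['force'])
import pickle
pickle.dump(arm.get_calibration('wrist'),open('pics/w11.pkl','wb')); w=save('wrist','w11')
w=save('scene','s11');z=cv2.resize(w[230:365,225:365],None,fx=5,fy=4.4,interpolation=cv2.INTER_CUBIC);cv2.imwrite('pics/s11z.png',z[:,:,::-1])
E
```

```text
clock: 15.05
position: [0.5949, -0.3471, 0.2097]
ee_rot: [2.046, 2.383, -0.001]
force: [1.0, 0.1, 1.2]
width: 0.006
clock: 15.72
position: [0.6, -0.3567, 0.2103]
ee_rot: [2.219, 2.224, 0.001]
force: [-1.0, -0.2, 0.2]
width: 0.005
[ 0.60003417 -0.35671555  0.2102558 ] [-0.03416555  0.71086508  0.88893308  1.46128304 -0.56626114  1.2387262
  0.92343352] [-0.98758716 -0.23748689  0.21836303]
```

View pics/s11z.png

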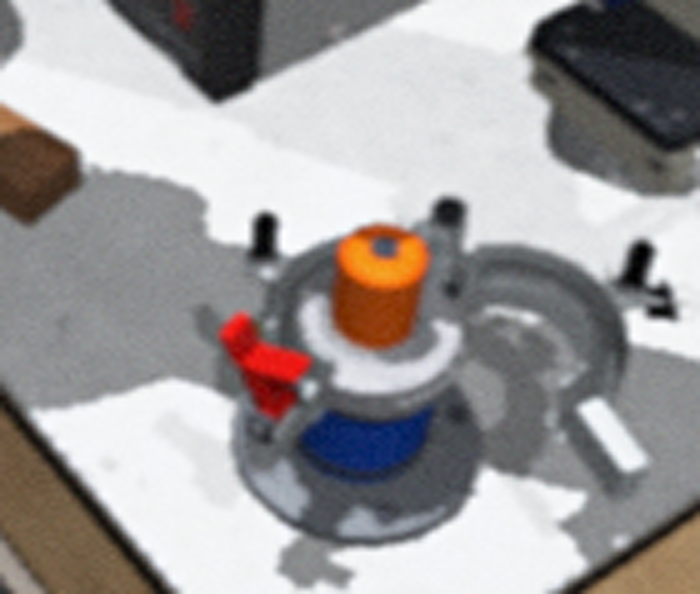

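View pics/w11.png

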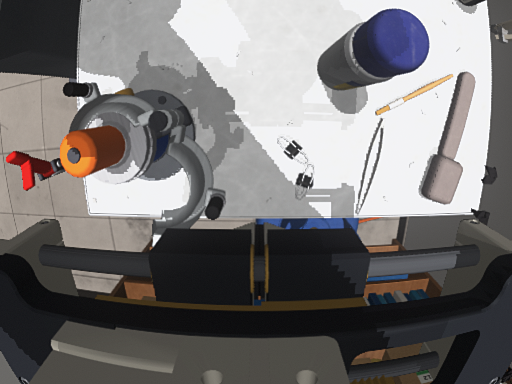

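```bash
python3 - <<'E'
from h import *
import pickle
c=pickle.load(open('pics/w11.pkl','rb'));w=np.load('pics/w11.npy')
z=cv2.resize(w[60:240,0:260],None,fx=3,fy=3,interpolation=cv2.INTER_CUBIC);cv2.imwrite('pics/w11z.png',z[:,:,::-1])
for n,p,h in [('R',(213,210),.145),('L',(67,90),.145),('H',(158,120),.13),('lid',(74,156),.166)]: print(n,onz('wrist',*p,h,c))
E
```

```text
R [ 0.56577431 -0.35561453  0.145     ]
L [ 0.44877657 -0.25886239  0.145     ]
H [ 0.52265975 -0.28922225  0.13      ]
lid [ 0.46699345 -0.30930605  0.166     ]
```

View pics/w11z.png

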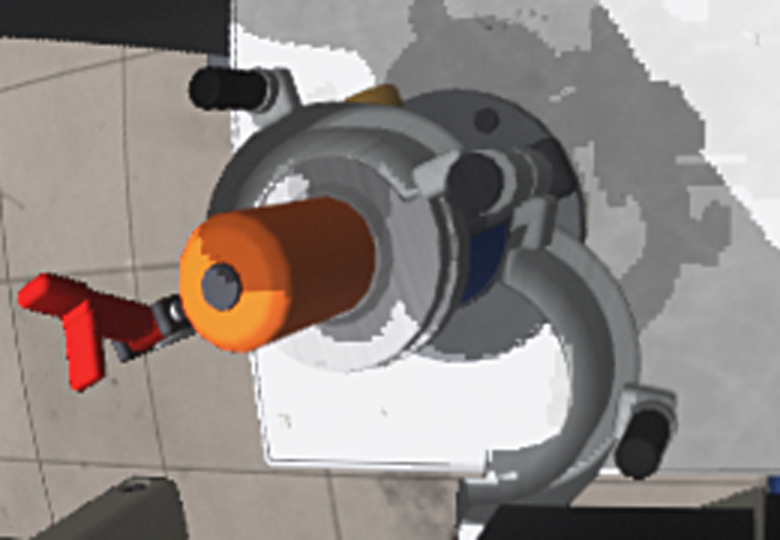

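```bash
python3 -m crank '[[0,0,0,-0.06,0],[0,0,0,-0.08,0],[0,0,0,-0.03,0],[0,0,0,0,0],[0,-0.017,0,0,0],[0,-0.017,0,0,0],[0,-0.02,-0.009,0,0],[0,-0.02,-0.01,0,0]]' 20
python3 -m crank '[[0,-0.017,-0.005,0,0],[0,-0.017,-0.004,0,0],[0,-0.018,-0.002,0,0],[0,-0.018,-0.001,0,0],[0,-0.017,0.002,0,0],[0,-0.018,0.001,0,0],[0,-0.017,0.004,0,0],[0,-0.017,0.005,0,0]]' 20
python3 - <<'E'
from h import *
o=arm.observe();print(o['position'],o['joints'],o['force'])
import pickle
pickle.dump(arm.get_calibration('wrist'),open('pics/w12.pkl','wb')); w=save('wrist','w12')
E
```

```text
clock: 16.48
position: [0.5703, -0.3656, 0.1437]
ee_rot: [2.218, 2.221, 0.001]
force: [1.1, -0.2, 0.5]
width: 0.006
clock: 17.15
position: [0.5141, -0.3645, 0.1419]
ee_rot: [-2.22, -2.223, 0.0]
force: [1.1, -0.4, -0.6]
width: 0.004
[ 0.51406262 -0.36449317  0.14186909] [-0.00992536  0.67186805  0.86707414  1.72333644 -0.58759043  1.02756431
  1.06815646] [ 1.11117333 -0.44264552 -0.64286386]
```

View pics/w12.png

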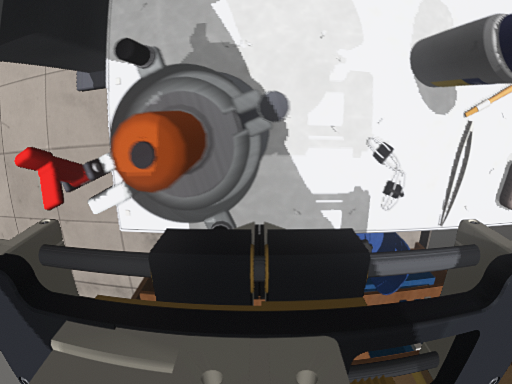

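Following well: the right jaw is nearly shut, with its ear at (110,200). I'll push gently to the stop.

```bash
python3 -m crank '[[0,-0.009,0.004,0,0],[0,-0.009,0.004,0,0],[0,-0.005,0.002,0,0],[0,0,0,0,0],[0,0,0,0,0],[0,0,0,0,0],[0,0,0,0,0],[0,0,0,0,0]]' 20
python3 -m crank '[[0,-0.005,0.002,0,0],[0,-0.005,0.002,0,0],[0,0,0,0,0],[0,0,0,0,0],[0,0,0,0,0],[0,0,0,0,0],[0,0,0,0,0],[0,0,0,0,0]]' 20
```

```text
clock: 17.87
position: [0.5104, -0.3615, 0.143]
ee_rot: [2.211, 2.221, 0.003]
force: [15.2, -5.0, -4.5]
width: 0.003
clock: 18.53
position: [0.5099, -0.3605, 0.1437]
ee_rot: [2.204, 2.219, 0.006]
force: [26.1, -9.2, -8.6]
width: 0.003
```

```bash
python3 -m crank '[[0,0.06,-0.01,0,0],[0,0,0,0.06,0],[0,0,0,0.09,0.05],[0,-0.03,0.01,0.08,0.07],[0,-0.07,0.04,0.01,0.07],[0,-0.08,0.045,0,0.07],[0,-0.08,0.045,0,0.07],[0,-0.08,0.04,0,0]]' 20
python3 -m crank '[[0,-0.03,0.02,0,0],[0,0,0,0,0],[0,0,0,0,0],[0,0,0,0,0],[0,0,0,0,0],[0,0,0,0,0],[0,0,0,0,0],[0,0,0,0,0]]' 20
python3 - <<'E'
from h import *
o=arm.observe();print(o['position'],o['joints'],o['ee_rot'])
import pickle
pickle.dump(arm.get_calibration('wrist'),open('pics/w13.pkl','wb')); w=save('wrist','w13')
w=save('scene','s13');z=cv2.resize(w[230:365,225:365],None,fx=5,fy=4.4,interpolation=cv2.INTER_CUBIC);cv2.imwrite('pics/s13z.png',z[:,:,::-1])
E
```

```text
clock: 19.2
position: [0.388, -0.2899, 0.2375]
ee_rot: [-1.797, -2.576, -0.001]
force: [0.7, 0.5, 0.7]
width: 0.005
clock: 19.87
position: [0.3778, -0.2835, 0.2378]
ee_rot: [-1.805, -2.571, 0.001]
force: [-0.5, -0.8, 0.5]
width: 0.004
[ 0.37780117 -0.28349002  0.23780401] [-0.25221308  0.25378613  0.97286851  1.99099244 -0.24508744  1.01929345
  1.1825231 ] [-1.80480594e+00 -2.57127758e+00  1.34225388e-03]
```

View pics/s13z.png

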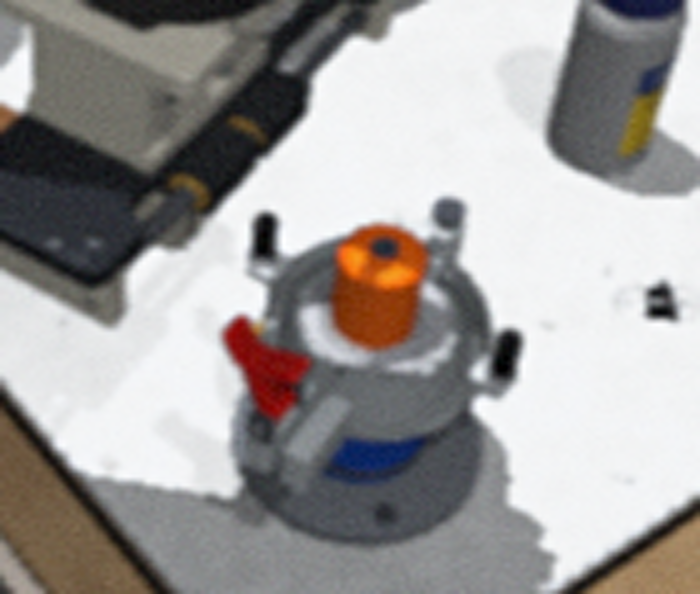

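View pics/w13.png

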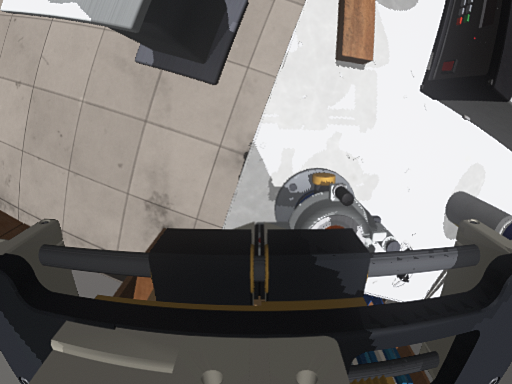

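```bash
python3 - <<'E'
from h import *
import pickle
M=np.array([.467,-.309,0]);a=np.radians(19.5);ux=np.array([np.cos(a),np.sin(a),0]);uy=np.array([-np.sin(a),np.cos(a),0])
L=M-.068*ux+.008*uy+[0,0,.121];print('pin',L,proj('scene',L))
c12=pickle.load(open('pics/w12.pkl','rb'));c11=pickle.load(open('pics/w11.pkl','rb'))
def pl(n,u,v,cal=None):
    o,d=ray(n,u,v,cal);p=o+d*(ux@(L-o))/(ux@d);r=p-L;return np.round([-(uy@r),r[2]],4)
for nm,q in dict(tab_s=('scene',273,304),claw_s=('scene',286,313),tab12=('wrist',25,157,c12),claw12=('wrist',52,205,c12),base12=('wrist',98,167,c12),tab11=('wrist',10,157,c11),claw11=('wrist',28,187,c11)).items(): print(nm,pl(*q))
print(proj('wrist',L,c12))
for z,cal,w in ((0,c12,np.load('pics/w12.npy')),): cv2.imwrite('pics/w12z.png',cv2.resize(w[20:240,0:260],None,fx=3,fy=2.7,interpolation=cv2.INTER_CUBIC)[:,:,::-1])
E
```

```text
pin [ 0.40022992 -0.32415773  0.121     ] [278.6714354  321.24025405]
tab_s [-0.0158  0.0454]
claw_s [0.0136 0.0418]
tab12 [-0.0183  0.0418]
claw12 [0.0107 0.0361]
base12 [ 0.0018 -0.0242]
tab11 [-0.0187  0.0438]
claw11 [0.0108 0.0359]
[ 78.80466014 172.0397426 ]
```

View pics/w12z.png

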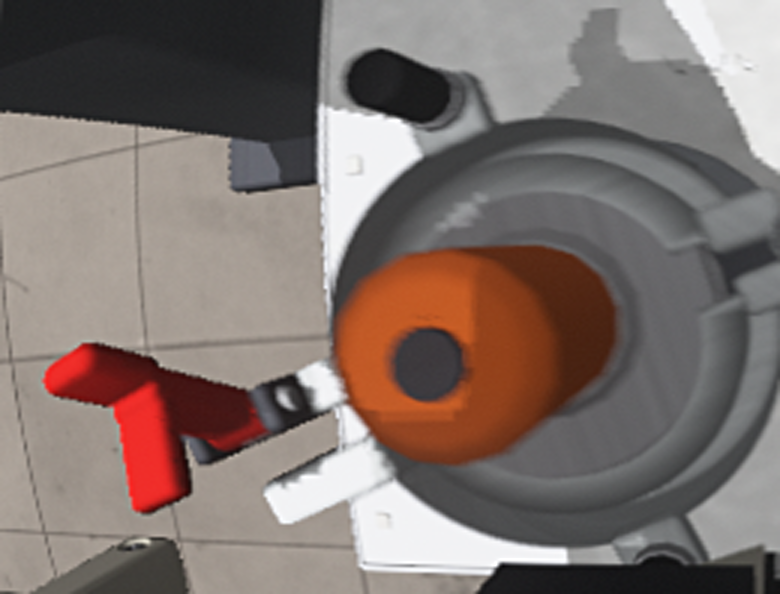

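```bash
python3 -m crank '[[0,0.012,0.001,-0.05,0],[0,0,0,-0.08,0],[0,0,0,-0.06,0],[0,0,0,0,0],[0,0.007,-0.02,0,0],[0,0.007,-0.02,0,0],[0,0.007,-0.02,0,0],[0,0.007,-0.02,0,0]]' 20
python3 -m crank '[[0,0.007,-0.02,0,0],[0,0.007,-0.02,0,0],[0,0,0,0,0],[0,0,0,0,0],[0,0,0,0,0],[0,0,0,0,0],[0,0,0,0,0],[0,0,0,0,0]]' 20
python3 - <<'E'
from h import *
o=arm.observe();print(o['position'],o['force'])
import pickle
pickle.dump(arm.get_calibration('wrist'),open('pics/w14.pkl','wb')); w=save('wrist','w14')
w=save('scene','s14');z=cv2.resize(w[230:365,225:365],None,fx=5,fy=4.4,interpolation=cv2.INTER_CUBIC);cv2.imwrite('pics/s14z.png',z[:,:,::-1])
E
```

```text
clock: 20.63
position: [0.3948, -0.3164, 0.1634]
ee_rot: [1.803, 2.57, 0.001]
force: [-0.4, 0.8, 1.0]
width: 0.007
clock: 21.3
position: [0.3992, -0.3304, 0.162]
ee_rot: [-1.804, -2.572, -0.0]
force: [0.8, -0.2, 0.5]
width: 0.002
[ 0.39924179 -0.33037327  0.16195637] [ 0.80399151 -0.16658694  0.49242914]
```

View pics/s14z.png

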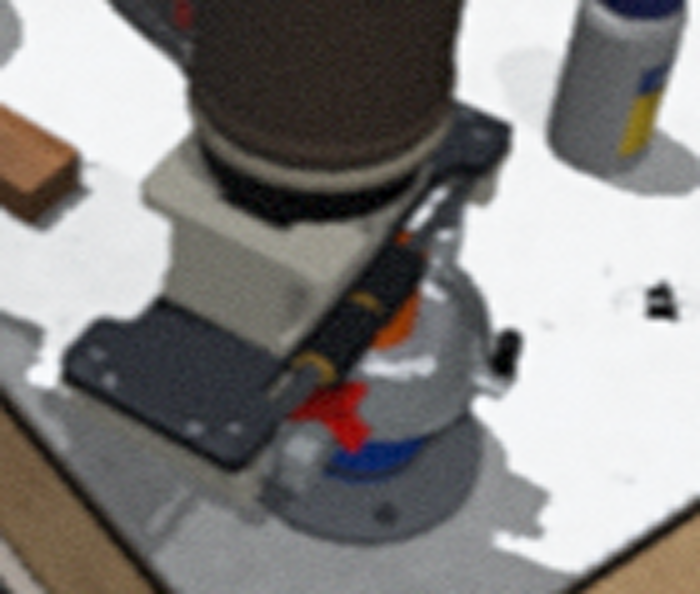

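View pics/w14.png

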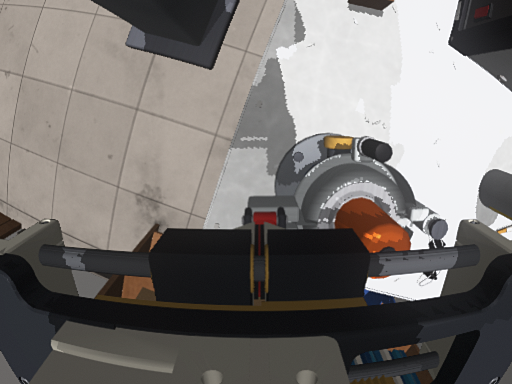

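```bash
python3 -m crank '[[0,0.005,-0.013,0,0],[0,0.004,-0.013,0,0],[0,0.007,-0.019,-0.015,0],[0,0.005,-0.014,-0.015,0],[0,0.003,-0.009,-0.010,0],[0,0,0,-0.004,0],[0,0,0,0,0],[0,0,0,0,0]]' 20
python3 - <<'E'
from h import *
o=arm.observe();print(o['position'],o['force'])
w=save('scene','s15');z=cv2.resize(w[230:365,225:365],None,fx=5,fy=4.4,interpolation=cv2.INTER_CUBIC);cv2.imwrite('pics/s15z.png',z[:,:,::-1])
E
```

```text
clock: 22.07
position: [0.409, -0.3592, 0.1446]
ee_rot: [1.805, 2.57, -0.001]
force: [-1.1, -1.1, 6.3]
width: 0.004
[ 0.40899397 -0.35922714  0.14462337] [-1.08610542 -1.06741817  6.32796676]
```

View pics/s15z.png

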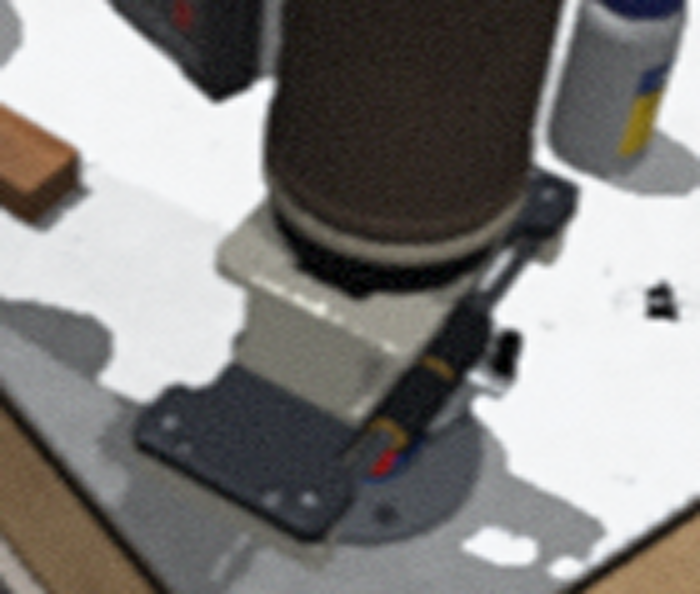

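```bash
python3 -m crank '[[0,0,0,-0.004,0],[0,0,0,-0.004,0],[0,0,0,0,0],[0,0,0,0,0],[0,0,0,0,0],[0,0,0,0,0],[0,0,0,0,0],[0,0,0,0,0]]' 20
python3 -m crank '[[0,0,0,-0.004,0],[0,0,0,-0.004,0],[0,0,0,0,0],[0,0,0,0,0],[0,0,0,0,0],[0,0,0,0,0],[0,0,0,0,0],[0,0,0,0,0]]' 20
```

```text
clock: 22.78
position: [0.4092, -0.3595, 0.1434]
ee_rot: [1.804, 2.568, 0.001]
force: [-7.3, 5.8, 32.4]
width: 0.004
clock: 23.45
position: [0.4093, -0.3599, 0.1421]
ee_rot: [1.804, 2.567, 0.004]
force: [-11.6, 12.7, 58.7]
width: 0.006
```

```bash
python3 -m crank '[[0,0,0,0.03,0],[0,0,0,0.05,0],[0,0,0,0.09,0],[0,0,0,0.09,0],[0,0,0.05,0.02,0],[0,0,0.08,0,0],[0,0,0.09,0,0],[0,0,0.09,0,0]]' 20
python3 -m crank '[[0,0,0.09,0,0],[0,0,0.07,0,0],[0,0,0.03,0,0],[0,0,0,0,0],[0,0,0,0,0],[0,0,0,0,0],[0,0,0,0,0],[0,0,0,0,0]]' 20
python3 - <<'E'
from h import *
o=arm.observe();print(o['position'],o['force'])
import pickle
pickle.dump(arm.get_calibration('wrist'),open('pics/w16.pkl','wb')); w=save('wrist','w16')
w=save('scene','s16');z=cv2.resize(w[250:360,245:355],None,fx=7,fy=5.4,interpolation=cv2.INTER_CUBIC);cv2.imwrite('pics/s16z.png',z[:,:,::-1])
t=save('top','t16');z=cv2.resize(t[175:265,285:395],None,fx=7,fy=6.6,interpolation=cv2.INTER_CUBIC);cv2.imwrite('pics/t16z.png',z[:,:,::-1])
E
```

```text
clock: 24.12
position: [0.4085, -0.2333, 0.2497]
ee_rot: [1.807, 2.57, -0.0]
force: [0.4, 1.2, 1.4]
width: 0.006
clock: 24.78
position: [0.4087, -0.1592, 0.2499]
ee_rot: [1.807, 2.569, -0.001]
force: [0.3, 0.1, -0.2]
width: 0.01
[ 0.40868237 -0.15922559  0.24994296] [ 0.25408384  0.09670963 -0.24479746]
```

View pics/s16z.png

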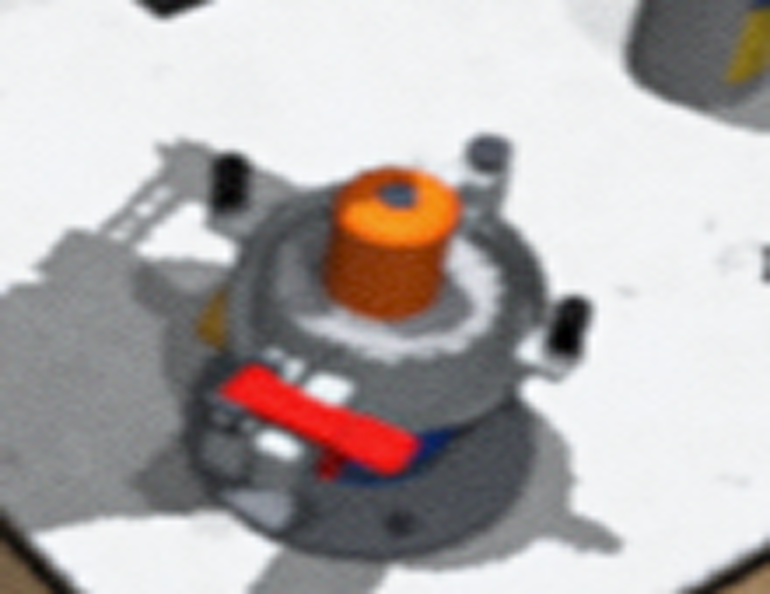

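View pics/t16z.png

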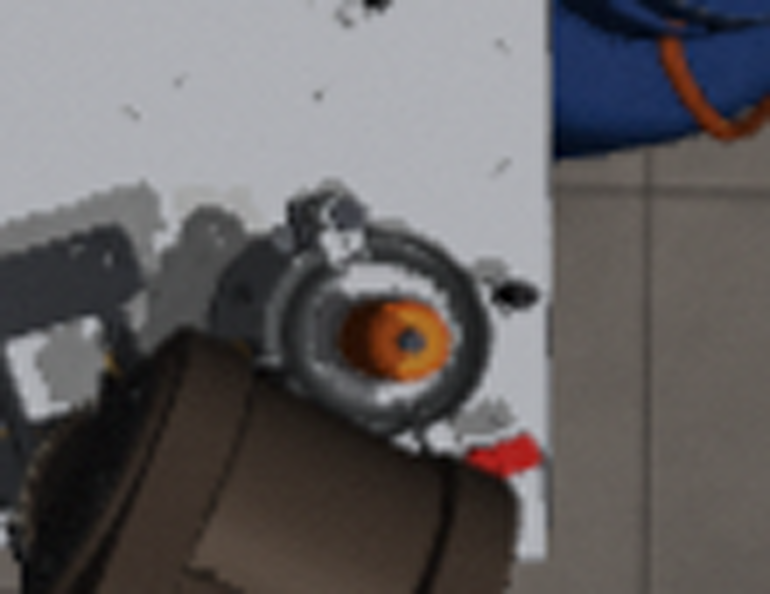

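View pics/w16.png

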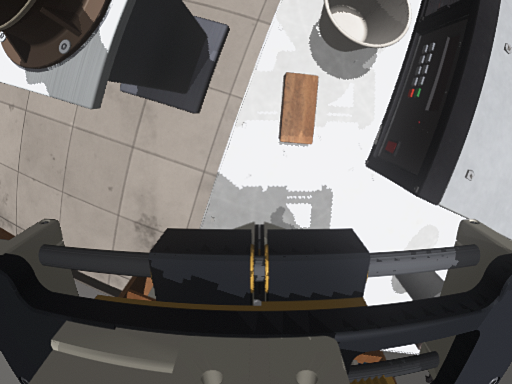

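```bash
python3 - <<'E'
from h import *
M=np.array([.467,-.309,0]);a=np.radians(19.5);ux=np.array([np.cos(a),np.sin(a),0]);uy=np.array([-np.sin(a),np.cos(a),0])
L=M-.068*ux+.008*uy+[0,0,.121]
def pl(n,u,v,off=0,cal=None):
    o,d=ray(n,u,v,cal);p=o+d*(ux@(L-o)+off)/(ux@d);r=p-L;return np.round([-(uy@r),r[2]],4)
S=lambda x,y:(245+x/7,250+y/5.4)
# near-side (outer, -ux 7..8 mm) upper edge & far edge of red arm
for nm,q,off in [('tab end near lower',(385,475),-.008),('tab end near upper',(390,462),-.008),('tab end far',(418,440),.008),('pin end near',(222,395),-.007),('pin end far',(255,365),.007),('claw bottom',(325,478),-.007)]: print(nm,pl('scene',*S(*q),off=off))
s=np.load('pics/s16.npy')
z=cv2.resize(s[300:345,265:315],(780,600),interpolation=cv2.INTER_CUBIC);cv2.imwrite('pics/s16y.png',z[:,:,::-1])
for ang,sg in((1,1),(-1,-1)):
    P=M+.056*uy*ang+[0,0,.145];print('post pred',proj('scene',P))
E
```

```text
tab end near lower [0.0527 0.0033]
tab end near upper [0.0532 0.0127]
tab end far [0.0535 0.0048]
pin end near [-0.0002  0.0024]
pin end far [0.0016 0.0053]
claw bottom [ 0.0351 -0.0187]
post pred [277.55210065 278.82161006]
post pred [325.84221395 306.42874058]
```

View pics/s16y.png

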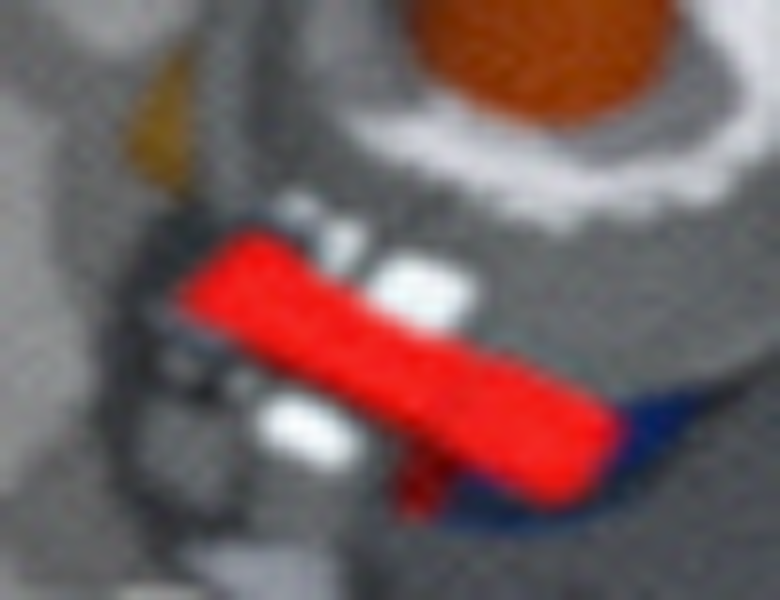

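```bash
python3 -m crank '[[0,0,-0.06,0.04,0],[0,0.01,-0.09,0.03,0],[0,0.01,-0.09,0,0],[0,0.01,-0.09,0,0],[0,0.01,-0.09,0,0],[0,0.01,-0.08,0,0],[0,0,-0.05,0,0],[0,0,0,0,0]]' 20
python3 -m crank '[[0,0,0,0,0],[0,0,0,0,0],[0,0,0,0,0],[0,0,0,0,0],[0,0,0,0,0],[0,0,0,0,0],[0,0,0,0,0],[0,0,0,0,0]]' 20
python3 - <<'E'
from h import *
o=arm.observe();print(o['position'],o['force'])
import pickle
pickle.dump(arm.get_calibration('wrist'),open('pics/w17.pkl','wb')); w=save('wrist','w17')
z=cv2.resize(w[90:240,180:390],None,fx=3.8,fy=3.8,interpolation=cv2.INTER_CUBIC);cv2.imwrite('pics/w17z.png',z[:,:,::-1])
E
```

```text
clock: 25.6
position: [0.4272, -0.383, 0.2778]
ee_rot: [1.811, 2.566, -0.006]
force: [-0.9, 0.4, 0.7]
width: 0.004
clock: 26.27
position: [0.429, -0.3776, 0.278]
ee_rot: [1.804, 2.572, 0.0]
force: [-0.4, 0.0, -0.2]
width: 0.001
[ 0.42896412 -0.37760996  0.27802867] [-0.38739707  0.02699114 -0.18843521]
```

View pics/w17z.png

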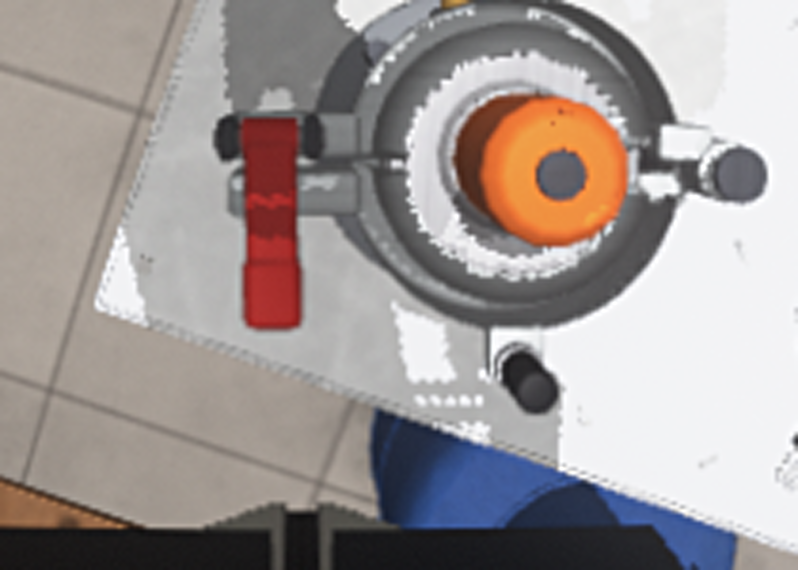

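```bash
python3 - <<'E'
from h import *
import pickle
c=pickle.load(open('pics/w17.pkl','rb'))
M=np.array([.467,-.309,0]);a=np.radians(19.5);ux=np.array([np.cos(a),np.sin(a),0]);uy=np.array([-np.sin(a),np.cos(a),0])
L=M-.068*ux+.008*uy+[0,0,.121]
W=lambda x,y:(180+x/3.8,90+y/3.8); S=lambda x,y:(265+x*50/780,300+y*45/600)
for nm,w,s in[('tab end',(272,326),(598,455)),('pin end',(270,118),(218,265)),('tab-near corner',(245,326),(560,505)),('tab-far corner',(300,326),(622,430))]:
    x,e=tri([('wrist',*W(*w),c),('scene',*S(*s))]);r=x-L;print(nm,np.round([r@ux,-r@uy,r[2]],4),e)
H=onz('wrist',*W(740,175),.13,c);R=onz('wrist',*W(537,390),.145,c);lid=onz('wrist',*W(560,175),.166,c)
print(H,R,lid, np.linalg.norm(R-lid))
d=(R-H)[:2];ax=(lid-H)[:2];print('R angle',np.degrees(np.arccos(d@ax/np.linalg.norm(d)/np.linalg.norm(ax))),'expect',np.degrees(np.arctan2(56,58)))
E
```

```text
tab end [0.0017 0.0533 0.0039] [array([0.4, 0.6]), array([-0.4,  0. ])]
pin end [ 0.0011 -0.0013  0.0024] [array([0.5, 0.9]), array([-0.5, -0. ])]
tab-near corner [-0.0059  0.0534  0.0014] [array([0.1, 0.1]), array([-0.1,  0. ])]
tab-far corner [0.0088 0.0535 0.0009] [array([0.1, 0.2]), array([-0.1,  0. ])]
[ 0.5219241  -0.29007612  0.13      ] [ 0.48685004 -0.36170662  0.145     ] [ 0.46616462 -0.30908821  0.166     ] 0.060312378733774576
R angle 45.08356175692229 expect 43.99491399474582
```

```bash
python3 - <<'E'
from h import *
a=np.load('pics/scene0.npy').astype(int);b=arm.get_image('scene').astype(int)
for n,(x0,y0,x1,y1) in dict(cup=(185,195,222,242),block=(205,248,243,280),can=(335,208,366,272)).items(): print(n,np.abs(a[y0:y1,x0:x1]-b[y0:y1,x0:x1]).mean())
print(arm.sign_off())
E
```

```text
cup 10.4374161395438
block 9.174616228070175
can 63.42825940860215
the job is handed in; nothing more can be done
None
```

View pics/w17.png

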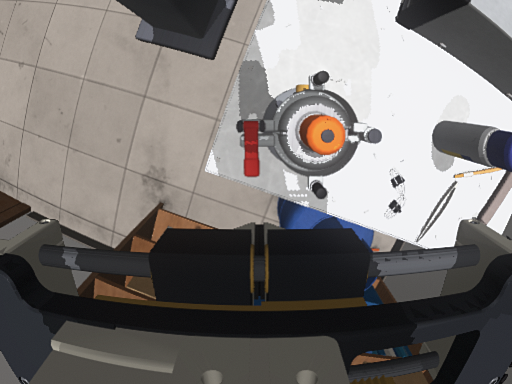

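```bash
python3 - <<'E'
import numpy as np
a=np.load('pics/scene0.npy').astype(int);b=np.load('pics/s16.npy').astype(int)
for n,(x0,y0,x1,y1) in dict(cup=(185,195,222,242),block=(205,248,243,280),can=(335,208,366,272)).items(): print(n,np.abs(a[y0:y1,x0:x1]-b[y0:y1,x0:x1]).mean())
E
```

```text
cup 48.369369369369366
block 9.758223684210526
can 7.409274193548387
```

The filter is closed and the job is handed in at about 26 s on the clock. I set the lid on the seat and released it. Then I swung the left jaw and the right jaw to their stops, and last flipped the red latch over and pressed it down.

**Lid:** It seated with the TCP at 148.4 mm, against 148.6 mm expected. Both later views show it flush and centred.

**Jaws:** Each came up against a hard stop, at about 25 N on the left and 29 N on the right. My last wrist picture put the right jaw's angle about 1° from nominal, which is within measuring error. The post tops were within about 1.3 px of their predicted shut positions.

**Latch:** Two views place the tab end level with the pin end to within about 1.5 mm. The claw hangs outside the right jaw's ear. Pressing it down met a firm stop; the last press reached about 59 N at the fingertips, harder than it needed to be.

**Bystanders:** The cup, block and can look unmoved. In the last comparison of scene pictures the spray can did not match, because I believe the gripper was in front of it, and in the one before that the cup did not match, probably for the same reason. Each matched when it was in clear view, and the last wrist picture shows the can standing. The arm ended up clear of everything, with about 0 N at the wrist.

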